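# Take the tapered pin off its peg and pin the caster plate in line

## Robot

A 6-joint arm with a two-finger parallel gripper is mounted at the origin on the work surface. World frame = base frame: x ahead of the robot, y to its left, z up, the work surface at z = 0. Lengths are in m, angles in rad, forces in N, time in s.
With the tool pointing down it reaches from about 0.3 to 0.775 m from the base axis. Payload 14.6 kg.
Tool frame: the origin (TCP) lies on the front face of the gripper's body, between the roots of the fingers; the fingertips stand 97 mm ahead of it and the grasp point (between the pads) lies 78 mm ahead of it; z points along the fingers, x is the direction in which the jaws open and shut, and the axes are right-handed (so a half turn about z gives the same grasp; the last joint's range is limited). The gripper opens to 94 mm and grips with 3 to 60 N. Pads are 16 mm wide; open, the fingers measure 119 mm over their backs; the gripper's body (75 mm by 177 mm) begins 78 mm behind the grasp point.
Start: joints at [-1.37, 0.3, 1.521, -0, 1.321, -0.067], TCP at [0.146, -0.53, 0.303] pointing down, gripper open.
Joint ranges: [-3.03, 3.03], [-0.79, 2.21], [0.23, 2.52], [-1.04, 4.18], [0, 3.07], [-2.55, 2.55]. Speed limits (rad/s): [2.22, 2.22, 2.57, 3.14, 3.14, 3.14].

## Interface

Orientations are given as [roll, pitch, yaw] about the fixed x, y, z axes, in that order (R = Rz(yaw) Ry(pitch) Rx(roll)).
In Python, from station import sensors, camera, ctrl gives the robot as it stands.
- The arm moves only by the tool move_arm, never from a script. Its argument "rows" is text: rows parted by semicolons, each of 6 numbers parted by spaces: the shift along the tool's x, y, z in mm, then the turn, a rotation vector about the tool's x, y, z in rad. In form: x y z wx wy wz; .... A call has 1 to 20 rows; each row shifts and turns the pose as measured when the row begins, along the tool's axes as they then stand; what a row does not reach is not made up. A row lasts 1/8 s, in which the tool goes at most 62.5 mm and 10.7 degrees, less where a joint would pass 70% of its speed; a pose out of reach is approached as far as the arm can. A call with a gripper value outside its range is refused whole. "grip" is the opening, from -1 (shut) to 1 (fully open), set as the call begins (left out, the last holds). The fingers move at their own pace and stop on an object; "newtons" is the grip in N (left out, the last holds). Time passes only in rows, so rows that do not move let the fingers close. It gives the time, the measured TCP pose, the force and the opening at its end, in the units of the state.
- sensors.get_obs(): the state, without advancing time (a new reading comes with each control period).
- camera(name): name is "scene" or "top" or "wrist"; returns a dict with "color" (400x640x3 uint8, blue, green, red), "z_map" (400x640 float32, m along the optical axis (not along the pixel's ray), 0 where there is no reading), "mtx" (3x3 intrinsics, pixels), "position" and "attitude" of the camera in the world; the wrist camera has in their place "hand_eye" (4x4, takes a point from camera to tool coordinates, whose origin is the TCP and whose axes are the tool frame's). Camera axes: x right, y down, z forward; pixel columns grow to the right and rows downward; lengths in m; the calibration is good to about 2 mm. A picture is of the moment at which its call begins: read the wrist's pose just before it.
- ctrl.hand_in(): hands the job in, once; it reports no verdict.
The state is a dict: "time_s": time; "qpos": joint angles; "joint_vel": joint speeds; "tau": joint torques, N m; "ee_pos": TCP position; "eef_rot": TCP orientation; "force": force on the tool from outside, world axes, zero at the start; "moment": the same for the moment, N m; "grip_width": finger opening in m.
Only numpy, scipy, OpenCV 4.12 (cv2) and the standard library are available. Lean on these libraries where they do the work, as an engineer would, in place of code of your own. Each camera call takes 0.05 s, during which the arm holds its last target.

## Task

Take the tapered alignment pin (not the blunt bar) off its peg, lifting its head so that the slot clears the peg's upturned tip without forcing it against the rack. Start its point down through the hole of the caster plate into the hole of the stand below and let go of it while its collar is still well above the plate (at least 15 mm), then push it home from above, so that it pulls the plate into line and is left standing upright with its collar down on the plate. Leave the bar on its peg and the carton, bin and tape roll where they are.

Things in the scene. Friction and masses are not known exactly. Their poses are not given: they have to be found in the camera images.
- rack: Fixed open-frame tool rack. Origin on the work surface under its crossbar; z up; its two pegs (at y = +55 and -55 mm) point along its -x. Two grey posts, 16 mm square and 180 mm high, at y = +-120 mm carry the crossbar at peg height, nothing higher behind the pegs. Each post has a foot 12 mm high, 30 mm wide, reaching from x = -105 to +45 mm.
- peg_left (a point): End of the peg at the rack's y = +55 mm. The peg is a level round steel bar 7 mm thick, top face 170 mm above the work surface, running from the crossbar to x = -110 mm, then turned up: this point is the centre of its rounded tip, at x = -125 mm, 184.5 mm high; the tip's top is 188 mm high, 18 mm above the level bar. Axes as the rack's.
- peg_right (a point): End of the other peg, at the rack's y = -55 mm; the same shape.
- pin_head (a point): Centre of the head block of the tapered steel pin, which hangs upright on either peg 60 to 80 mm before the crossbar; grip here. Block 36 mm wide (y, across the peg), 26 mm thick (x, along the peg), 41 mm high, flat top 20 mm above this point. z up along the pin; the pin is 175 mm long, 0.25 to 0.5 kg. Gripped across its 36 mm (closing along y) the fingers clear the peg.
- pin_slot (a point): Centre of the slot under the pin's head block (39 mm below pin_head): 20 mm wide (y), 37 mm high, open along x, in a frame 36 mm wide; the peg runs through it and its top edge rests on the peg. To come off, the pin is raised more than 18 and less than 29 mm from where it hangs while the slot passes the upturned tip; it is free once pin_head is beyond x = -145 mm in the rack's frame.
- pin_tip (a point): Bottom centre of the pin's point, 155 mm below pin_head; z up along the pin. It tapers from 8 mm diameter here to 17 mm diameter 40 mm up, then is straight to a collar (32 mm across, 6 mm thick) whose underside is 70 mm up. Home, with the collar on the plate, this point is 20 mm above the work surface.
- bar_head (a point): Centre of the head block of the blunt bar on the other peg: same head and slot, but a straight 24 mm thick shank with a flat end, no collar, no taper. Leave alone.
- fixture: Fixed grey assembly stand, 100 mm (x) by 180 mm (y), 80 mm high; origin on the work surface under its centre, z up. Its top is 30 mm thick, open below the hole.
- fixture_hole (a point): Centre of the stand's 18 mm through-hole (at the stand's x = 0, y = +60 mm) at the stand's top face, 80 mm above the work surface, just under the caster plate. Axes as the stand's.
- plate_hole (a point): Centre of the 18 mm through-hole of the aluminium caster plate (85 x 170 x 10 mm) lying on the stand, at the plate's upper face, 90 mm above the work surface. The plate swings about a bolt 120 mm away. Midway, 65 mm from the hole, it carries a round swivel boss 50 mm across, 22 mm high. At the start this hole is 5 to 7 mm out of line with the stand's.
- cplate (a joint): Angle of the caster plate about its bolt, rad; 0 when its hole is in line with the stand's. Starts at 0.042 to 0.058. Stiff, it stays where left; about 4 N sideways at the hole moves it. Let go with its point about 40 mm below the plate's upper face, the pin stands wedged, leaning some 12 degrees, and 5 to 15 N straight down on its head drives it; let go at 25 mm it leans up to 25 degrees and jams, taking up to 50 N.
- carton: Closed cardboard carton 120 x 140 x 80 mm, loose, origin under its centre. Leave alone.
- bin: Yellow open parts bin 120 x 170 x 70 mm, loose, origin under its centre. Leave alone.
- tape: Tape roll lying flat, 100 mm across, 45 mm high, loose, origin under its centre. Leave alone.
Mind the look-alikes: they are no part of the job. Leave any red or turquoise look-alike of the part that bears pin_head alone.

How it is judged:
By the outcome, as a careful person would: the job done as asked, in the order asked, and still so for the second after the job is handed in, with the robot touching nothing.
It also fails if it takes over 58 s, if anything falls off the work surface, if the arm or the gripper's body presses on something with over 40 N, if the wrist force passes 120 N, or if a joint passes its speed limit or range.

## Working session

There is one attempt and no reset: what is moved stays moved. The work goes in short steps, Python scripts to look and compute and a tool call to move; the robot and the scene stay as the last step left them, time stands still between calls to the robot, and variables do not carry over. Pictures are saved under pics/ and viewed, and the job is handed in when it is done.

Besides the shell and the picture viewer there is one more tool, called after "Request:" by a JSON object that holds its "name" and its "arguments", one argument or row to a line. move_arm: Moves the arm, as the interface text tells. Its arguments: {"type":"object","properties":{"rows":{"type":"string"},"grip":{"type":"number"},"newtons":{"type":"number"}},"required":["rows"]}

```bash
mkdir -p pics; ls; python3 - <<'E'
from station import sensors,camera,ctrl
import cv2,pickle
o=sensors.get_obs();print({k:(v.tolist() if hasattr(v,'tolist') else v) for k,v in o.items()})
d={}
for n in("scene","top","wrist"):
    c=camera(n);d[n]=c;cv2.imwrite(f"pics/a_{n}.png",c["color"])
    print(n,c["mtx"],c.get("position"),c.get("attitude"),c.get("hand_eye"))
d['obs']=o
pickle.dump(d,open("a.pkl","wb"))
E
```

```text
pics
{'time_s': 0.0, 'qpos': [-1.3695742794893264, 0.3004792617476463, 1.5215639292523078, -3.55568359621863e-06, 1.3207199515651573, -0.06659501237984945], 'joint_vel': [0.00113089821141058, 0.001581047828183325, 0.0013252940269781264, -0.0012641195884369523, 0.0006380156534736914, -0.0001930898677169962], 'tau': [-0.0028562179795699194, -53.18161725997925, -35.274410247802734, 0.07074362598359585, 0.02434734022244811, -5.435378398033208e-05], 'ee_pos': [0.1455144147347865, -0.5302478449153369, 0.30208904910355777], 'eef_rot': [-3.1415181988440817, 0.00116812362347396, -1.302978341653764], 'force': [-0.35535086914129754, 0.27040130633345405, 0.6011407455318867], 'moment': [-0.04570919461690932, -0.038274145807550695, 0.03262738209990176], 'grip_width': 0.09386404215720932}
scene [[504.03057914   0.         320.57449998]
 [  0.         504.03057914 198.54819138]
 [  0.           0.           1.        ]] [1.44539382 0.35012661 0.9122513 ] [-2.25465187  0.01796534  1.93356426] None
top [[486.93912705   0.         324.33158426]
 [  0.         486.93912705 203.14878203]
 [  0.           0.           1.        ]] [0.50611095 0.0055809  1.62614566] [-3.07567206  0.00431418 -1.59656508] None
wrist [[295.00068575   0.         314.9445726 ]
 [  0.         295.00068575 201.55619907]
 [  0.           0.           1.        ]] None None [[ 9.99999289e-01 -4.87777002e-04  1.08775861e-03 -6.72990384e-04]
 [ 2.25323556e-04  9.73349090e-01  2.29328365e-01 -6.74015087e-02]
 [-1.17062996e-03 -2.29327957e-01  9.73348508e-01 -8.16251963e-02]
 [ 0.00000000e+00  0.00000000e+00  0.00000000e+00  1.00000000e+00]]
```

View pics/a_scene.png

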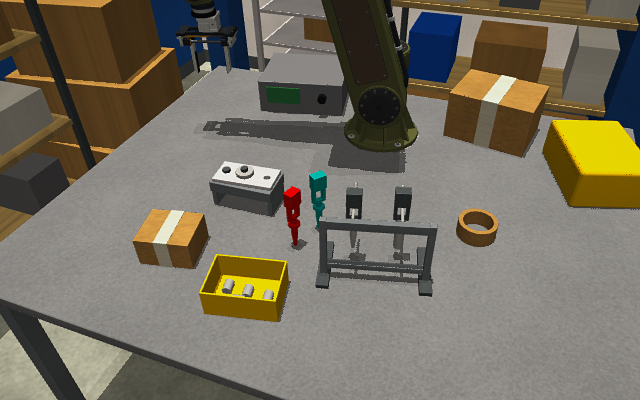

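View pics/a_top.png

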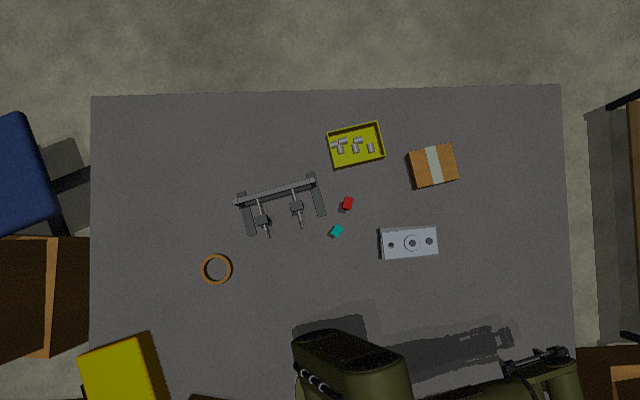

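View pics/a_wrist.png

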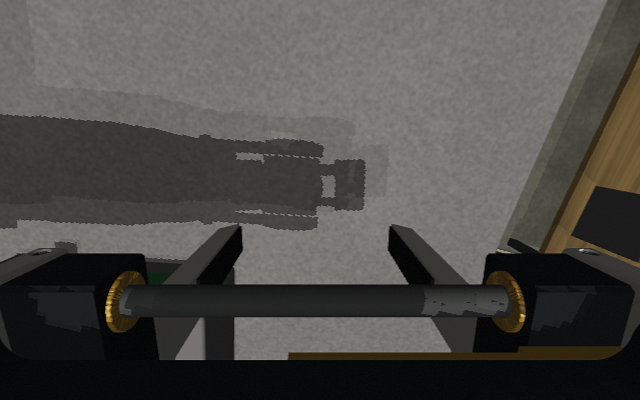

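```bash
cat > h.py <<'E'
import numpy as np,cv2,pickle
from scipy.spatial.transform import Rotation as R
def T(c,obs=None):
    M=np.eye(4)
    if c.get("position") is not None:
        M[:3,:3]=R.from_euler('xyz',c["attitude"]).as_matrix();M[:3,3]=c["position"];return M
    W=np.eye(4);W[:3,:3]=R.from_euler('xyz',obs["eef_rot"]).as_matrix();W[:3,3]=obs["ee_pos"]
    return W@np.array(c["hand_eye"])
def ray(c,uv,z,obs=None):
    M=T(c,obs);d=M[:3,:3]@np.linalg.inv(c["mtx"])@[uv[0],uv[1],1.];o=M[:3,3]
    return o+d*(z-o[2])/d[2]
def pt(c,uv,obs=None):
    z=c["z_map"][int(round(uv[1])),int(round(uv[0]))]
    M=T(c,obs);return M[:3,:3]@(np.linalg.inv(c["mtx"])@[uv[0],uv[1],1.]*z)+M[:3,3]
def cloud(c,obs=None):
    M=T(c,obs);v,u=np.mgrid[0:400,0:640];z=c["z_map"]
    p=np.stack([u*z,v*z,z],-1)@np.linalg.inv(c["mtx"]).T
    return p@M[:3,:3].T+M[:3,3]
def proj(c,P,obs=None):
    M=np.linalg.inv(T(c,obs));p=M[:3,:3]@np.asarray(P)+M[:3,3];q=c["mtx"]@p;return q[:2]/q[2]
E
python3 - <<'E'
from h import *
d=pickle.load(open("a.pkl","rb"))
s=d["scene"]["color"][150:300,270:450];t=d["top"]["color"][110:280,190:470]
cv2.imwrite("pics/b_s.png",cv2.resize(s,None,fx=4,fy=4,interpolation=cv2.INTER_CUBIC))
cv2.imwrite("pics/b_t.png",cv2.resize(t,None,fx=2.8,fy=2.8,interpolation=cv2.INTER_CUBIC))
c=d["top"]
for n,uv in dict(tl=(90,97),origin=(320,200),bartop=(280,192),headL=(262,220),headR=(297,207),red=(348,203),teal=(337,231),hole1=(391,244),boss=(412,243),hole2=(429,240)).items(): print(n,pt(c,uv).round(3))
E
```

```text
tl [ 1.218  1.157 -0.737]
origin [0.624 0.024 0.013]
bartop [0.64  0.142 0.166]
headL [0.555 0.191 0.214]
headR [0.591 0.089 0.207]
red [ 0.601 -0.061  0.171]
teal [ 0.518 -0.026  0.175]
hole1 [ 0.472 -0.208  0.   ]
boss [ 0.475 -0.26   0.106]
hole2 [ 0.483 -0.315  0.097]
```

View pics/b_s.png

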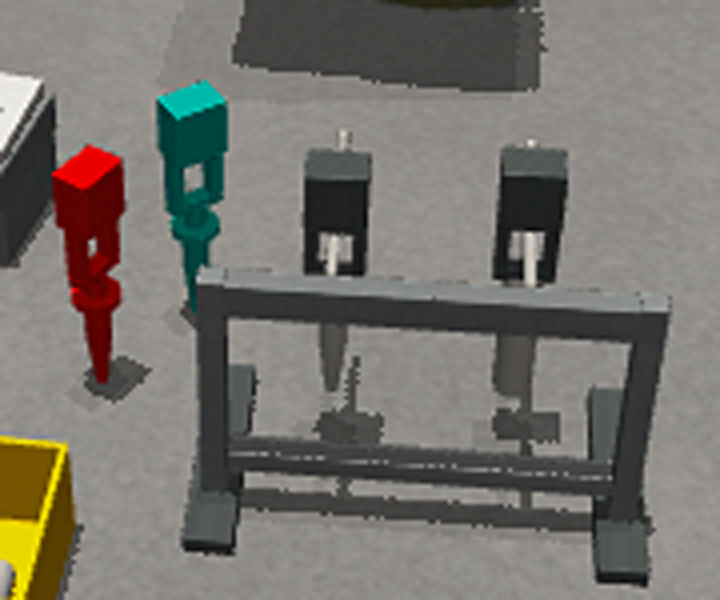

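View pics/b_t.png

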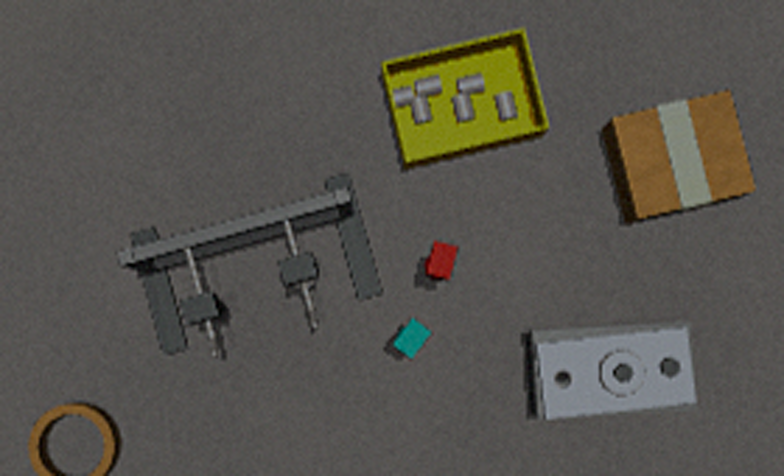

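Candidates for the pin, by scene pixel: red look-alike (292,200), turquoise look-alike (318,185), dark head (354,197) with a shank narrowing to a point at about (353,247), and dark head (402,197) with a straight thick shank (the bar). I choose the head at scene (354,197), which is top pixel (297,207). The caster plate has its through-hole at top (391,244), boss at (412,243) and bolt at (429,240).

```bash
python3 - <<'E'
from h import *
d=pickle.load(open("a.pkl","rb"));c=d["top"];P=cloud(c)
u0=slice(180,260);
def sel(m): return P[m]
v,u=np.mgrid[0:400,0:640]
box=(u>225)&(u<330)&(v>165)&(v<250)
x,y,z=P[...,0],P[...,1],P[...,2]
bar=box&(z>.15)&(z<.185)&(v<212); 
p=P[bar][:,:2]; 
# restrict to crossbar: fit line robustly
l=cv2.fitLine(p.astype(np.float32),cv2.DIST_HUBER,0,.01,.01).ravel();print("crossbar dir",l,np.degrees(np.arctan2(l[1],l[0])))
for nm,(a,b) in dict(bar=(262,220),pin=(297,207)).items():
    m=(abs(u-a)<16)&(abs(v-b)<14)&(z>.197)&(z<.225)
    q=P[m];print(nm,m.sum(),q.mean(0).round(4),cv2.minAreaRect(q[:,:2].astype(np.float32)*1000))
m=(u>370)&(u<450)&(v>215)&(v<270)&(z>.08)&(z<.1)
print("plate",cv2.minAreaRect(P[m][:,:2].astype(np.float32)*1000),P[m].mean(0))
g=cv2.cvtColor(c["color"],cv2.COLOR_BGR2GRAY)
for nm,(a,b) in dict(hole=(391,244),boss=(412,243),bolt=(429,240)).items():
    w=g[b-6:b+7,a-6:a+7].astype(float);k=np.clip(140-w,0,None)
    k=(w<110)*1.; vv,uu=np.mgrid[b-6:b+7,a-6:a+7]
    uv=((uu*k).sum()/k.sum(),(vv*k).sum()/k.sum());print(nm,np.round(uv,2),k.sum(),ray(c,uv,.09 if nm!='boss' else .112).round(4),pt(c,uv).round(3))
# boss ring 
E
```

```text
crossbar dir [ 0.23848331 -0.9711466   0.62747216  0.20630513] -76.20296
bar 115 [0.5558 0.195  0.2097] ((555.7400512695312, 195.47271728515625), (25.922504425048828, 35.73324966430664), 14.36800765991211)
pin 113 [0.5941 0.0918 0.2097] ((594.30322265625, 92.1395263671875), (25.841625213623047, 35.94803237915039), 14.873364448547363)
plate ((478.03533935546875, -254.43618774414062), (99.45571899414062, 179.8829345703125), 1.9950090646743774) [ 0.47719813 -0.25349201  0.08919613]
hole [390.77 244.94] 31.0 [ 0.4707 -0.1957  0.09  ] [ 0.469 -0.208 -0.003]
boss [411.51 243.02] 45.0 [ 0.4754 -0.2572  0.112 ] [ 0.475 -0.258  0.106]
bolt [428.79 240.77] 43.0 [ 0.4807 -0.3155  0.09  ] [ 0.481 -0.314  0.097]
```

```bash
cat >> h.py <<'E'
def plan(tgt,yaw=None,step=55.):
    from station import sensors
    o=sensors.get_obs();Rw=R.from_euler('xyz',o["eef_rot"])
    d=Rw.inv().apply(np.array(tgt)-o["ee_pos"])*1000
    n=int(np.ceil(np.linalg.norm(d)/step)) or 1
    w=np.zeros(3)
    if yaw is not None: w=(Rw.inv()*R.from_euler('xyz',[np.pi,0,yaw])).as_rotvec()
    print("t",o["time_s"],"pos",np.round(o["ee_pos"],4),"rot",np.round(o["eef_rot"],4),"F",np.round(o["force"],1),"w",round(o["grip_width"],4))
    print("delta tool mm",d.round(1),"rotvec",w.round(4),"rows",n,"per",(d/n).round(1),(w/n).round(4))
E
python3 - <<'E'
from h import *
plan([.594,.092,.43],-1.3195)
E
```

```text
t 0.15 pos [ 0.1455 -0.5303  0.3022] rot [-3.1415e+00  9.0000e-04 -1.3030e+00] F [0.3 0.1 0.1] w 0.094
delta tool mm [-481.5 -597.2 -127.3] rotvec [-0.0001  0.0009  0.0165] rows 15 per [-32.1 -39.8  -8.5] [-0.      0.0001  0.0011]
```

Request:
{"name": "move_arm", "arguments": {
  "rows": "-32 -40 -20 0 0 0.001; -32 -40 -20 0 0 0.001; -32 -40 -15 0 0 0.001; -32 -40 -15 0 0 0.001; -32 -40 -15 0 0 0.001; -32 -40 -15 0 0 0.001; -32 -40 -10 0 0 0.001; -32 -40 -5 0 0 0.001; -32 -40 -5 0 0 0.001; -32 -40 -5 0 0 0.001; -32 -40 0 0 0 0.001; -32 -40 0 0 0 0.001; -32 -40 0 0 0 0.001; -32 -40 0 0 0 0.001; -32 -40 0 0 0 0.001",
  "grip": 1
}}

```text
time_s: 2.02
ee_pos: [0.6135, 0.1066, 0.4312]
eef_rot: [-3.141, 0.004, -1.324]
force: [0.2, -1.2, -0.8]
grip_width: 0.0937
```

```bash
python3 - <<'E'
from h import *
plan([.594,.092,.43],-1.3195)
E
```

```text
t 2.025 pos [0.6135 0.1066 0.4312] rot [-3.1408  0.004  -1.3235] F [ 0.2 -1.2 -0.8] w 0.0937
delta tool mm [ 9.4 22.5  1.2] rotvec [-0.0008  0.004  -0.004 ] rows 1 per [ 9.4 22.5  1.2] [-0.0008  0.004  -0.004 ]
```

Request:
{"name": "move_arm", "arguments": {
  "rows": "9 22 1 0 0.004 -0.004; 0 0 0 0 0 0"
}}

```text
time_s: 2.28
ee_pos: [0.5963, 0.0954, 0.4259]
eef_rot: [3.136, 0.001, -1.316]
force: [0.8, 0.2, 0.8]
grip_width: 0.0942
```

```bash
python3 - <<'E'
from h import *
from station import sensors,camera
plan([.594,.092,.43],-1.3195)
o=sensors.get_obs();c=camera("wrist");pickle.dump((o,c),open("w1.pkl","wb"));cv2.imwrite("pics/c_w.png",c["color"])
E
```

```text
t 2.275 pos [0.5963 0.0954 0.4259] rot [ 3.1362e+00  1.2000e-03 -1.3157e+00] F [0.8 0.2 0.8] w 0.0942
delta tool mm [ 2.7  3.1 -4.1] rotvec [0.0054 0.0012 0.0038] rows 1 per [ 2.7  3.1 -4.1] [0.0054 0.0012 0.0038]
```

View pics/c_w.png

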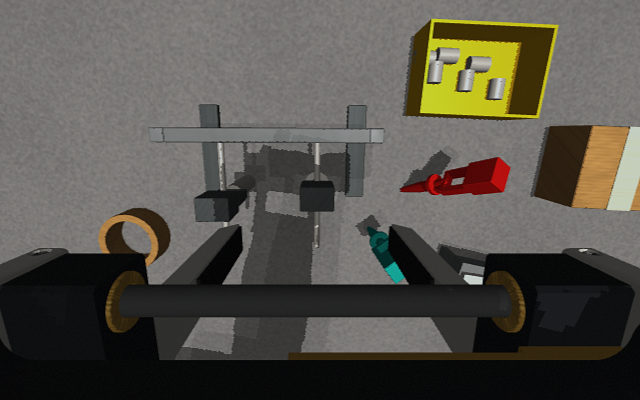

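The wrist view shows the pin's head at (317,195) on its peg (column 317, tip at (318,243)). The bar is at (215,205), red at (480,180) and turquoise at (385,255).

```bash
python3 - <<'E'
from h import *
o,c=pickle.load(open("w1.pkl","rb"));P=cloud(c,o)
v,u=np.mgrid[0:400,0:640];z=P[...,2]
m=(abs(u-317)<30)&(abs(v-195)<35)&(z>.2)&(z<.22)
q=P[m];print("pin top",m.sum(),q.mean(0).round(4),cv2.minAreaRect(q[:,:2].astype(np.float32)*1000))
m=(v>120)&(v<150)&(u>150)&(u<385)&(z>.165)&(z<.195)
l=cv2.fitLine(P[m][:,:2].astype(np.float32),cv2.DIST_HUBER,0,.01,.01).ravel();print("bar yaw",np.degrees(np.arctan2(l[1],l[0])),P[m].mean(0),P[m][:,:2].min(0),P[m][:,:2].max(0))
m=(v>212)&(v<252)&(abs(u-318)<8)&(z>.15)&(z<.2)
q=P[m];print("peg",m.sum(),q.mean(0));l=cv2.fitLine(q[:,:2].astype(np.float32),cv2.DIST_HUBER,0,.01,.01).ravel();print(np.degrees(np.arctan2(l[1],l[0])))
for i in range(212,252,5):
    k=m[i];
    if k.any(): print(i,P[i][k].mean(0).round(4),P[i][k][:,2].max())
E
```

```text
pin top 899 [0.5961 0.0947 0.2101] ((595.0787353515625, 94.60140228271484), (26.707714080810547, 35.62443161010742), 14.476777076721191)
bar yaw -75.698235 [0.64385289 0.16261914 0.17781495] [0.60573341 0.03813431] [0.68253005 0.28582929]
peg 207 [0.55103597 0.08357953 0.17444078]
14.689704
217 [0.5644 0.0871 0.1684] 0.17010467936576085
222 [0.5586 0.0856 0.1692] 0.17106473210595313
227 [0.5524 0.084  0.1688] 0.17042236494662638
232 [0.548  0.0828 0.1738] 0.1746353015266106
237 [0.5438 0.0817 0.1791] 0.18081425116953126
242 [0.5394 0.0806 0.1836] 0.18457094393096096
247 [0.5345 0.0793 0.1864] 0.18733951288001915
```

Request:
{"name": "move_arm", "arguments": {
  "rows": "2 1 20 0.005 0.001 0.004; 0 0 20 0 0 0; 0 0 20 0 0 0; 0 0 20 0 0 0; 0 0 15 0 0 0; 0 0 0 0 0 0"
}}

```text
time_s: 3.08
ee_pos: [0.5968, 0.093, 0.3289]
eef_rot: [-3.14, 0.001, -1.323]
force: [0.2, -0.5, 0.5]
grip_width: 0.0939
```

```bash
python3 - <<'E'
from h import *
plan([.5955,.0945,.2685],-1.3195)
E
```

```text
t 3.075 pos [0.5968 0.093  0.3289] rot [-3.1398e+00  8.0000e-04 -1.3226e+00] F [ 0.2 -0.5  0.5] w 0.0939
delta tool mm [-1.8  1.  60.4] rotvec [-0.0018  0.0008 -0.0031] rows 2 per [-0.9  0.5 30.2] [-0.0009  0.0004 -0.0015]
```

Request:
{"name": "move_arm", "arguments": {
  "rows": "-2 1 20 -0.002 0.001 -0.003; 0 0 20 0 0 0; 0 0 18 0 0 0; 0 0 2 0 0 0; 0 0 0 0 0 0"
}}

```text
time_s: 3.7
ee_pos: [0.5968, 0.0947, 0.2715]
eef_rot: [-3.136, -0.001, -1.32]
force: [-0.5, -0.3, -1.0]
grip_width: 0.0941
```

```bash
python3 - <<'E'
from h import *
plan([.5955,.0945,.2685],-1.3195)
from station import sensors,camera
o=sensors.get_obs();c=camera("wrist");pickle.dump((o,c),open("w2.pkl","wb"));cv2.imwrite("pics/d_w.png",c["color"])
E
```

```text
t 3.7 pos [0.5968 0.0947 0.2715] rot [-3.1357e+00 -1.0000e-03 -1.3201e+00] F [-0.5 -0.3 -1. ] w 0.0941
delta tool mm [-0.1  1.3  3. ] rotvec [-0.0059 -0.001  -0.0006] rows 1 per [-0.1  1.3  3. ] [-0.0059 -0.001  -0.0006]
```

View pics/d_w.png

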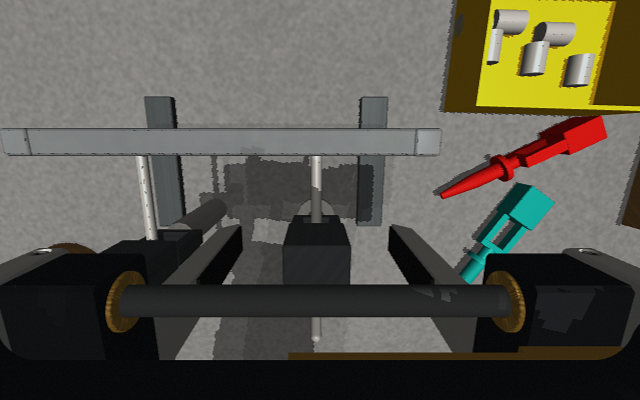

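The pin's head is centred between the fingers at (316,250), and the collar shows below it, so this is the pin. I'll close on it.

Request:
{"name": "move_arm", "arguments": {
  "rows": "0 1 3 -0.005 0 0; 0 0 0 0 0 0; 0 0 0 0 0 0; 0 0 0 0 0 0; 0 0 0 0 0 0; 0 0 0 0 0 0; 0 0 0 0 0 0; 0 0 0 0 0 0",
  "grip": -1,
  "newtons": 45
}}

```text
time_s: 4.75
ee_pos: [0.5961, 0.0944, 0.2698]
eef_rot: [-3.139, -0.001, -1.32]
force: [0.3, -1.4, 0.4]
grip_width: 0.0361
```

```bash
python3 - <<'E'
from h import *
plan([.5955,.0945,.2920],-1.3195)
E
```

```text
t 4.75 pos [0.5961 0.0944 0.2698] rot [-3.1388e+00 -1.4000e-03 -1.3201e+00] F [ 0.3 -1.4  0.4] w 0.0361
delta tool mm [ -0.2   0.5 -22.2] rotvec [-0.0028 -0.0014 -0.0006] rows 1 per [ -0.2   0.5 -22.2] [-0.0028 -0.0014 -0.0006]
```

Request:
{"name": "move_arm", "arguments": {
  "rows": "0 0 -8 0 0 0; 0 0 -8 0 0 0; 0 0 -6 0 0 0; 0 0 -1 0 0 0; 0 0 0 0 0 0"
}}

```text
time_s: 5.38
ee_pos: [0.5958, 0.0945, 0.2939]
eef_rot: [-3.14, -0.001, -1.32]
force: [-0.7, 0.2, -3.4]
grip_width: 0.0359
```

```bash
python3 - <<'E'
from h import *
plan([.5961,.0944,.2930],-1.3195)
from station import sensors,camera
c=camera("scene");cv2.imwrite("pics/e_s.png",cv2.resize(c["color"][130:300,270:450],None,fx=4,fy=3.5,interpolation=cv2.INTER_CUBIC))
E
```

```text
t 5.375 pos [0.5958 0.0945 0.2939] rot [-3.1402e+00 -1.1000e-03 -1.3201e+00] F [-0.7  0.2 -3.4] w 0.0359
delta tool mm [ 0.2 -0.3  0.9] rotvec [-0.0014 -0.0011 -0.0006] rows 1 per [ 0.2 -0.3  0.9] [-0.0014 -0.0011 -0.0006]
```

View pics/e_s.png

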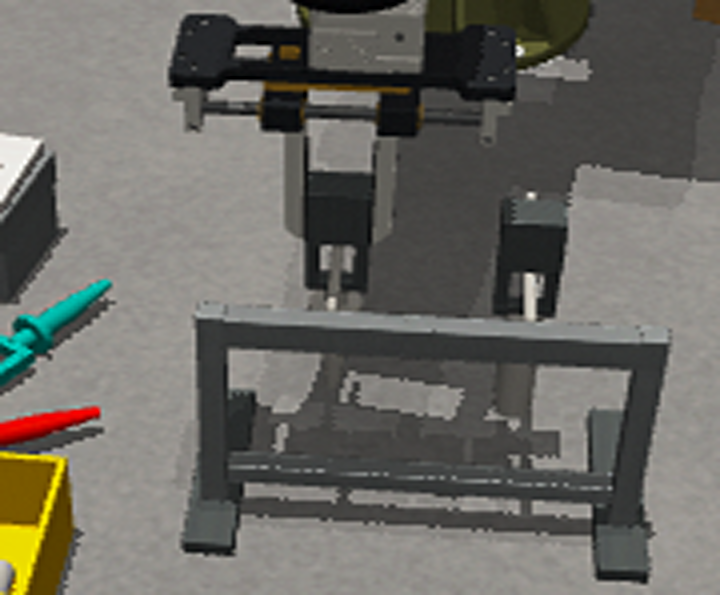

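The red and turquoise look-alikes are lying on the surface, having toppled on their own. The pin is up about 24 mm, within the 18–29 mm window. Next I slide it out along the peg.

Request:
{"name": "move_arm", "arguments": {
  "rows": "0 10 0.5 0 0 0; 0 10 0 0 0 0; 0 10 0 0 0 0; 0 0 0 0 0 0"
}}

```text
time_s: 5.92
ee_pos: [0.5641, 0.0864, 0.2928]
eef_rot: [-3.141, -0.001, -1.32]
force: [0.2, -0.1, -3.4]
grip_width: 0.0358
```

```bash
python3 - <<'E'
from h import *
d=np.array([-.9686,-.2487,0])*.105
plan(np.array([.5960,.0945,.2930])+d,-1.3195)
E
```

```text
t 5.925 pos [0.5641 0.0864 0.2928] rot [-3.1411e+00 -9.0000e-04 -1.3202e+00] F [ 0.2 -0.1 -3.4] w 0.0358
delta tool mm [ 0.2 72.1 -0.2] rotvec [-0.0004 -0.0009 -0.0007] rows 2 per [ 0.1 36.  -0.1] [-0.0002 -0.0005 -0.0003]
```

Request:
{"name": "move_arm", "arguments": {
  "rows": "0 10 0 0 0 0; 0 10 0 0 0 0; 0 10 0 0 0 0; 0 0 0 0 0 0; 0 10 0 0 0 0; 0 10 0 0 0 0; 0 10 0 0 0 0; 0 12 0 0 0 0; 0 0 0 0 0 0"
}}

```text
time_s: 7.05
ee_pos: [0.4892, 0.0673, 0.293]
eef_rot: [-3.141, -0.001, -1.32]
force: [-0.7, 0.2, -2.5]
grip_width: 0.0357
```

```bash
python3 - <<'E'
from h import *
plan([.48,-.1,.43],-1.3195)
from station import sensors,camera
o=sensors.get_obs()
c=camera("scene");cv2.imwrite("pics/f_s.png",cv2.resize(c["color"][130:300,230:450],None,fx=3.5,fy=3.5,interpolation=cv2.INTER_CUBIC))
c=camera("wrist");cv2.imwrite("pics/f_w.png",c["color"])
E
```

```text
t 7.05 pos [0.4892 0.0673 0.293 ] rot [-3.1405e+00 -1.1000e-03 -1.3202e+00] F [-0.7  0.2 -2.5] w 0.0357
delta tool mm [ 159.9   50.2 -136.8] rotvec [-0.0011 -0.0011 -0.0007] rows 4 per [ 40.   12.6 -34.2] [-0.0003 -0.0003 -0.0002]
```

View pics/f_s.png

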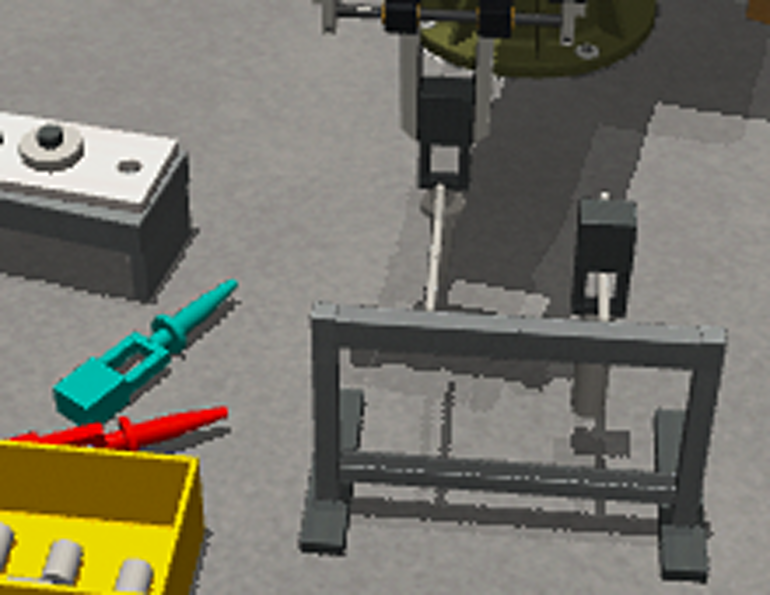

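View pics/f_w.png

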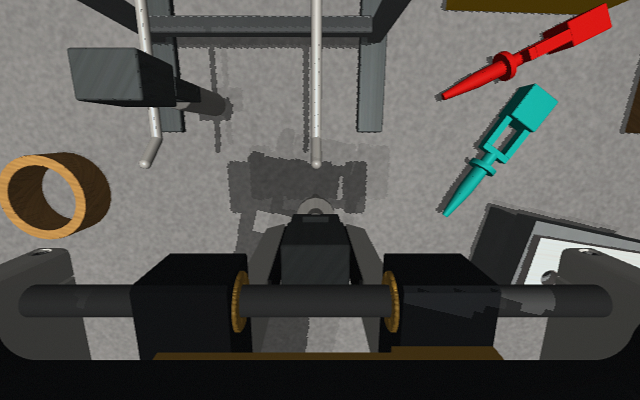

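The pin is free: the wrist view shows the empty peg tip at (316,163) ahead of the pin, and the bar still on its peg. I'll lift and move over the holes.

```bash
python3 - <<'E'
from h import *
plan([.473,-.195,.45],-1.3195)
E
```

```text
t 7.15 pos [0.4899 0.0674 0.293 ] rot [-3.1403e+00 -1.1000e-03 -1.3201e+00] F [ 0.5 -1.1 -3.6] w 0.036
delta tool mm [ 250.2   81.2 -156.8] rotvec [-0.0013 -0.0011 -0.0006] rows 6 per [ 41.7  13.5 -26.1] [-0.0002 -0.0002 -0.0001]
```

Request:
{"name": "move_arm", "arguments": {
  "rows": "0 0 -30 0 0 0; 10 3 -35 0 0 0; 30 10 -35 0 0 0; 35 11 -25 0 0 0; 35 11 -15 0 0 0; 35 11 -7 0 0 0; 35 11 -3 0 0 0; 30 10 0 0 0 0; 20 7 0 0 0 0; 5 2 0 0 0 0; 0 0 0 0 0 0"
}}

```text
time_s: 8.52
ee_pos: [0.4765, -0.1862, 0.4476]
eef_rot: [-3.141, -0.002, -1.318]
force: [-0.7, -0.4, -3.1]
grip_width: 0.0352
```

```bash
python3 - <<'E'
from h import *
plan([.473,-.195,.45],-1.3195)
from station import sensors,camera
o=sensors.get_obs()
c=camera("wrist");cv2.imwrite("pics/g_w.png",c["color"]);pickle.dump((o,c),open("w3.pkl","wb"))
E
```

```text
t 8.525 pos [ 0.4765 -0.1862  0.4476] rot [-3.1408e+00 -1.7000e-03 -1.3183e+00] F [-0.7 -0.4 -3.1] w 0.0352
delta tool mm [ 7.7  5.6 -2.4] rotvec [-0.0008 -0.0017  0.0012] rows 1 per [ 7.7  5.6 -2.4] [-0.0008 -0.0017  0.0012]
```

View pics/g_w.png

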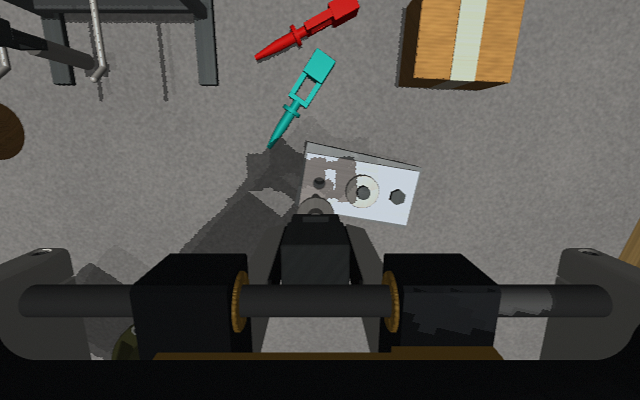

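```bash
python3 - <<'E'
from h import *
o,c=pickle.load(open("w3.pkl","rb"));P=cloud(c,o)
cv2.imwrite("pics/g_z.png",cv2.resize(c["color"][140:240,270:430],None,fx=5,fy=5,interpolation=cv2.INTER_CUBIC))
v,u=np.mgrid[0:400,0:640];z=P[...,2]
box=(u>270)&(u<430)&(v>135)&(v<235)
pl=box&(z>.085)&(z<.0945); st=box&(z>.07)&(z<.0845)
for n,m in(("plate",pl),("both",pl|st)): print(n,m.sum(),P[m].mean(0).round(4),cv2.minAreaRect(P[m][:,:2].astype(np.float32)*1000))
for i in range(176,222,2): print(i,' '.join(f"{int(1000*z[i,j]):4d}" for j in range(304,332,2)))
E
```

```text
plate 4626 [ 0.4805 -0.2545  0.0896] ((475.8551330566406, -253.2313232421875), (85.38629913330078, 170.24069213867188), 4.894772052764893)
both 5944 [ 0.4851 -0.2508  0.0874] ((478.8408203125, -253.2509765625), (100.31549835205078, 180.6243896484375), 1.995544195175171)
176   88   90   89   91   88   90   88   88   89   90   89   89   90   89
178   87   90   89   89   90   89    0    0   -1   89   89   89   90   90
180   89   90   90   90   88   66    0    0    0   51   89   89   90   89
182   88   89   90   90   89   78   68   61   63   70   78   88   90   90
184   90   88   89   90   89   78   78   77   76   78   85   90   88   89
186   88   88   88   90   89   79   79   79   79   80   88   89   87   89
188   89   89   89   90   90   87   85   82   85   88   88   88   90   89
190   90   90   89   90   89   89   90   88   90   89   88   89   89   88
192   88   89   87   89   89   90   89   88   88  529   89   89   89   89
194   89   90   89   90   88  222  221   89   90   89   89   88   90   90
196   90   87   88   90  238  284  282  237   89   89   89   90   90   89
198   90  283  
[... 172 characters left out ...]
 289  289  288  290  289  285   89
204  289  289  289  289  289  290  289  289  289  288  290  289  288  284
206  289  290  288  289  290  288  288  287  288  287  289  289  288  289
208  289  289  288  289  289  290  289  288  288  287  288  289  288  288
210  289  287  288  292  295  297  297  294  291  289  289  290  289  288
212  289  289  292  298  303  302  303  301  297  288  288  289  289  289
214  306  304  306  304  306  304  305  305  304  305  306  304  305  305
216  310  311  310  309  310  310  310  311  311  311  309  309  311  310
218  311  312  311  310  310  312  310  311  311  312  310  309  316  316
220  310  311  311  311  312  311  311  310  310  310  310  311  318  322
```

View pics/g_z.png

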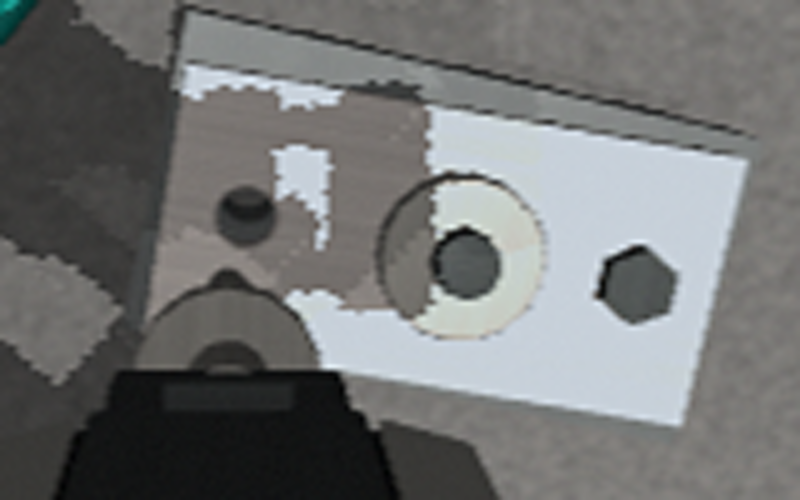

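```bash
python3 - <<'E'
from h import *
from scipy.optimize import least_squares
o,c=pickle.load(open("w3.pkl","rb"));P=cloud(c,o)
Rw=R.from_euler('xyz',o["eef_rot"])
v,u=np.mgrid[0:400,0:640];z=P[...,2]
# collar front edge pixels
E=[]
for j in range(301,331):
    col=[i for i in range(190,214) if .28<z[i,j]<.295]
    if col: E.append((j,col[0]-.5))
Q=np.array([ray(c,e,.2885,o) for e in E])
T_=Rw.inv().apply(Q-o["ee_pos"])*1000
f=least_squares(lambda p:np.hypot(T_[:,0]-p[0],T_[:,1]-p[1])-16,[0,0],loss='soft_l1')
print("collar centre tool mm",f.x.round(2),np.abs(f.fun).mean())
ht=Rw.inv().apply(ray(c,(315.4,194.3),.2135,o)-o["ee_pos"])*1000;print("tip pixel front edge",ht.round(2))
m=(z>.3)&(z<.32)&(abs(u-316)<45)&(v>205)&(v<225)
# plate hole
g=cv2.cvtColor(c["color"],cv2.COLOR_BGR2GRAY)
m=((v>170)&(v<192)&(u>305)&(u<332)&(g<95)).astype(np.uint8)
n,l,s,ce=cv2.connectedComponentsWithStats(m);k=1+s[1:,4].argmax();print(s[k],ce[k],"hole",ray(c,ce[k],.09,o).round(4))
cn=cv2.findContours((l==k).astype(np.uint8),0,1)[0][0];
(cx,cy),r=cv2.minEnclosingCircle(cn);print(cx,cy,r,ray(c,(cx,cy),.09,o).round(4))
print("ee",o["ee_pos"],"nominal tip",(np.array(o["ee_pos"])+Rw.apply([f.x[0]/1e3,f.x[1]/1e3,.2343])).round(4))
E
```

```text
collar centre tool mm [-0.64  0.59] 0.22177029365218454
tip pixel front edge [ 1.6000e-01 -1.1600e+00  2.3408e+02]
[313 177  13  13 126] [318.79365079 182.88095238] hole [ 0.4714 -0.1939  0.09  ]
318.8061218261719 182.9897918701172 6.275818824768066 [ 0.4712 -0.194   0.09  ]
ee [ 0.47647686 -0.18618057  0.44758298] nominal tip [ 0.476  -0.1861  0.2133]
```

```bash
python3 - <<'E'
from h import *
plan([.4757,-.1933,.340],-1.3195)
E
```

```text
t 8.575 pos [ 0.4765 -0.1859  0.4476] rot [-3.1408e+00 -1.7000e-03 -1.3180e+00] F [ 1.2 -0.  -4. ] w 0.0357
delta tool mm [  6.7   2.7 107.6] rotvec [-0.0008 -0.0017  0.0015] rows 2 per [ 3.4  1.4 53.8] [-0.0004 -0.0009  0.0007]
```

Request:
{"name": "move_arm", "arguments": {
  "rows": "4 2 15 -0.001 -0.002 0.001; 2 1 25 0 0 0; 0 0 25 0 0 0; 0 0 20 0 0 0; 0 0 12 0 0 0; 0 0 2 0 0 0; 0 0 0 0 0 0"
}}

```text
time_s: 9.45
ee_pos: [0.475, -0.1898, 0.342]
eef_rot: [3.14, 0.002, -1.315]
force: [1.0, -0.0, -2.3]
grip_width: 0.0356
```

```bash
python3 - <<'E'
from h import *
plan([.4757,-.1933,.340],-1.3195)
from station import sensors,camera
o=sensors.get_obs()
c=camera("wrist");pickle.dump((o,c),open("w4.pkl","wb"));cv2.imwrite("pics/h_z.png",cv2.resize(c["color"][130:230,260:420],None,fx=5,fy=5,interpolation=cv2.INTER_CUBIC))
s=camera("scene");pickle.dump((o,s),open("s4.pkl","wb"));cv2.imwrite("pics/h_s.png",cv2.resize(s["color"][60:220,190:310],None,fx=5,fy=3.7,interpolation=cv2.INTER_CUBIC))
E
```

```text
t 9.45 pos [ 0.475  -0.1898  0.342 ] rot [ 3.1403e+00  1.8000e-03 -1.3146e+00] F [ 1.  -0.  -2.3] w 0.0356
delta tool mm [3.6 0.2 2. ] rotvec [0.0013 0.0018 0.0049] rows 1 per [3.6 0.2 2. ] [0.0013 0.0018 0.0049]
```

View pics/h_z.png

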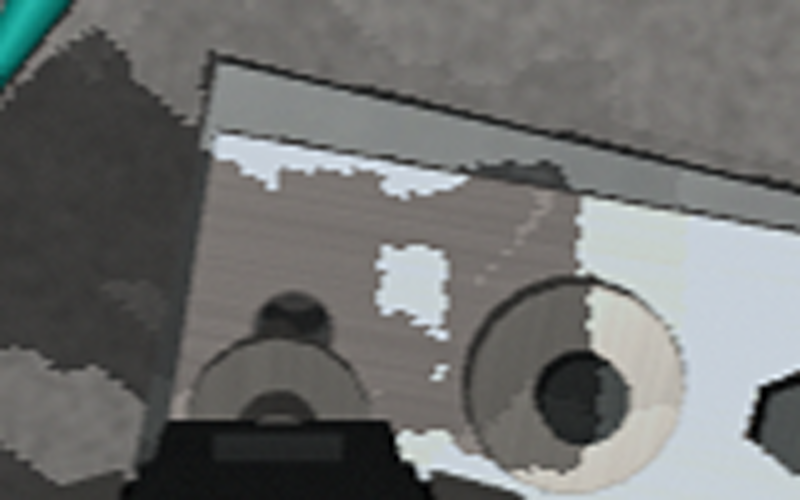

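View pics/h_s.png

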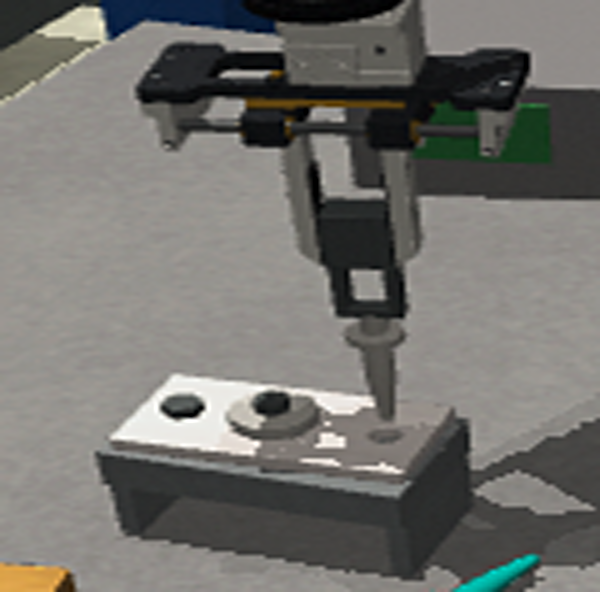

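```bash
python3 - <<'E'
from h import *
o,c=pickle.load(open("s4.pkl","rb"));P=cloud(c)
v,u=np.mgrid[0:400,0:640]
Rw=R.from_euler('xyz',o["eef_rot"]);ee=np.array(o["ee_pos"])
tn=ee+Rw.apply([0,0,.2343]);print("nominal tip",tn.round(4),"pix",proj(c,tn).round(1))
co=c["position"]
near=(np.linalg.norm(P[...,:2]-tn[:2],axis=-1)<.025)
pts=[]
for i in range(150,178):
    k=near[i]&(P[i,:,2]>.102)&(P[i,:,2]<.172)
    js=np.where(k)[0]
    if len(js)<2: continue
    q=P[i][js];uc=js.mean();zc=q[:,2].mean()
    h=zc-tn[2]; r=(4+4.5*min(max(h,0)/.04,1))/1e3
    # nearest to camera along central ray
    d=co-q.mean(0);d[2]=0;d/=np.linalg.norm(d)
    w=(js.max()-js.min()+1)
    j=int(round(uc));s=P[i,j]
    ctr=s-d*r
    t=Rw.inv().apply(ctr-ee)*1000
    # direct: central ray at height? tool coords
    pts.append(t);print(i,js.min(),js.max(),s.round(4),t.round(1))
pts=np.array(pts)
p=np.polyfit(pts[:,2],pts[:,:2],1);print("x,y at tip(234.3):",(p[0]*234.3+p[1]).round(2),"at head 79:",(p[0]*79+p[1]).round(2),"slope",p[0])
# plate hole in scene
g=cv2.cvtColor(c["color"],cv2.COLOR_BGR2GRAY)
print(g[172:184,258:278])
print(proj(c,[.4709,-.1938,.09]),proj(c,[.47675,-.1933,.08]))
E
```

```text
nominal tip [ 0.4746 -0.1895  0.1077] pix [266.7 173.2]
154 262 268 [ 0.4837 -0.1835  0.1772] [ -1.5  -2.1 164.8]
155 262 268 [ 0.4776 -0.1873  0.1692] [  0.6   4.9 172.8]
156 262 268 [ 0.4805 -0.1859  0.1683] [1.000e-01 1.600e+00 1.737e+02]
157 263 268 [ 0.4758 -0.1859  0.1621] [ -1.2   6.2 179.9]
158 263 268 [ 0.4779 -0.185   0.1605] [ -1.5   3.9 181.5]
159 263 268 [ 0.476  -0.1864  0.1557] [ -0.6   6.2 186.3]
160 263 268 [ 0.4763 -0.1865  0.1527] [ -0.4   5.8 189.3]
161 263 268 [ 0.4803 -0.1846  0.1525] [ -1.2   1.5 189.5]
162 263 268 [ 0.4804 -0.1849  0.1493] [ -0.9   1.5 192.7]
163 264 268 [ 0.4782 -0.1865  0.1442] [-1.000e-01  3.700e+00  1.977e+02]
164 264 268 [ 0.4778 -0.187   0.1406] [2.000e-01 3.600e+00 2.014e+02]
165 264 268 [ 0.4766 -0.188   0.1363] [  0.8   4.7 205.6]
166 264 268 [ 0.4746 -0.1894  0.1314] [  1.6   6.7 210.6]
167 265 268 [ 0.478  -0.1878  0.1308] [  0.8   2.7 211.2]
168 265 268 [ 0.4793 -0.1874  0.1285] [  0.7   0.9 213.5]
169 265 268 [ 0.477  -0.189   0.1232] [  1.6   3.1 218.7]
170 265 268 [ 0.4771 -0.1893  0.12  ] [  1.7   2.7 222. ]
171 266 268 [ 0.475
[... 633 characters left out ...]
9  99  96  97 121 126 126 127 125 127
  130  81]
 [117 123 126 125 127 106  85  94  99 100  96  87 100 126 127 127 128 129
   93  78]
 [236 133 125 125 127 112  84  93  82  81  78  80 115 128 126 126 127 117
   79  75]
 [234 131 122 124 125 127 115  96  80  94  94 126 126 127 125 126 128  94
   78  69]
 [236 133 124 125 125 126 125 125 125 126 124 127 125 125 126 129 118  82
   75  69]
 [126 121 123 125 124 125 125 126 126 126 126 125 126 125 125 128  78  79
   69  69]
 [120 121 121 121 121 121 123 124 123 123 124 124 125 126 129 106  78  75
   70  57]
 [122 124 125 123 122 120 121 122 121 122 122 122 124 124 117  79  76  69
   64  42]]
[266.43466853 177.31020238] [265.98940037 181.48509863]
```

```bash
python3 - <<'E'
from h import *
plan([.4762,-.1925,.335],-1.3195)
E
```

```text
t 9.55 pos [ 0.475  -0.1899  0.3422] rot [ 3.1406e+00  1.6000e-03 -1.3147e+00] F [ 0.6  0.4 -3. ] w 0.0355
delta tool mm [ 2.9 -0.5  7.2] rotvec [0.001  0.0016 0.0048] rows 1 per [ 2.9 -0.5  7.2] [0.001  0.0016 0.0048]
```

Request:
{"name": "move_arm", "arguments": {
  "rows": "2.5 -0.5 1 0.001 0.001 0.005; 0.5 0 1 0 0 0; 0 0 0 0 0 0; 0 0 0 0 0 0"
}}

```text
time_s: 10.05
ee_pos: [0.4765, -0.193, 0.3411]
eef_rot: [-3.14, -0.001, -1.32]
force: [-0.3, -0.2, -3.0]
grip_width: 0.0354
```

```bash
python3 - <<'E'
from h import *
plan([.4762,-.1925,.335],-1.3195)
from station import sensors,camera
o=sensors.get_obs()
c=camera("wrist");s=camera("scene");pickle.dump((o,c,s),open("w5.pkl","wb"));cv2.imwrite("pics/i_z.png",cv2.resize(c["color"][150:230,270:370],None,fx=8,fy=7,interpolation=cv2.INTER_CUBIC))
cv2.imwrite("pics/i_s.png",cv2.resize(s["color"][130:200,230:300],None,fx=8,fy=8,interpolation=cv2.INTER_CUBIC))
E
```

```text
t 10.05 pos [ 0.4765 -0.193   0.3411] rot [-3.1401e+00 -7.0000e-04 -1.3203e+00] F [-0.3 -0.2 -3. ] w 0.0354
delta tool mm [-0.6  0.2  6.1] rotvec [-0.0015 -0.0007 -0.0008] rows 1 per [-0.6  0.2  6.1] [-0.0015 -0.0007 -0.0008]
```

View pics/i_z.png

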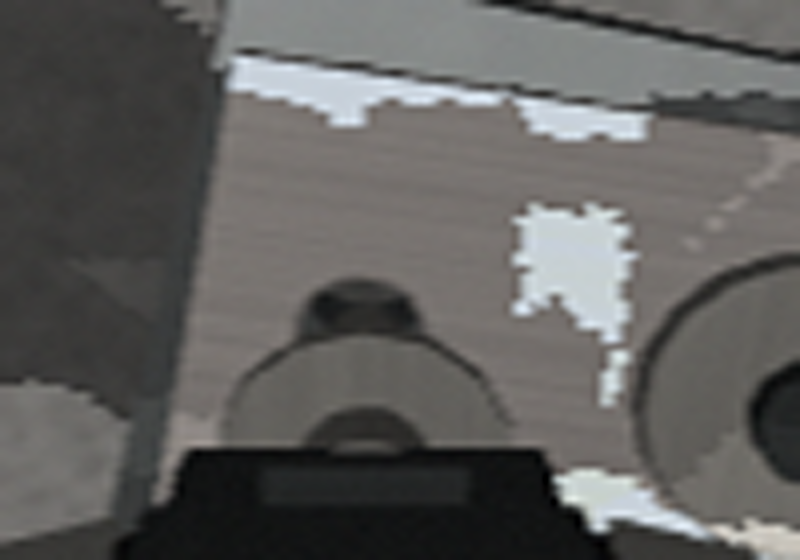

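View pics/i_s.png

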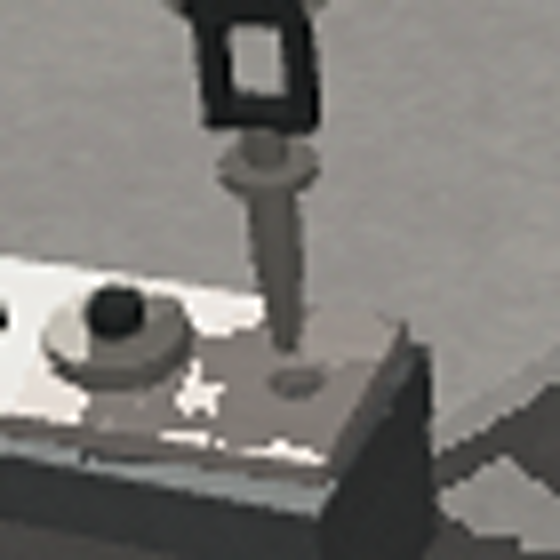

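```bash
python3 - <<'E'
from h import *
o,c,s=pickle.load(open("w5.pkl","rb"));Rw=R.from_euler('xyz',o["eef_rot"]);P=cloud(c,o);z=P[...,2]
g=cv2.cvtColor(c["color"],cv2.COLOR_BGR2GRAY)
for i in range(188,202): print(i,g[i,304:330].tolist())
for i in range(188,202): print(i,[int(1000*a) for a in z[i,304:330]])
print(Rw.inv().apply(ray(c,(315.3,194.5),.1068,o)-o["ee_pos"])*1000)
for n,p in dict(plate=[.4709,-.1938,.09],fix=[.47675,-.1933,.08]).items(): print(n,proj(c,p,o),(Rw.inv().apply(np.array(p)-o["ee_pos"])*1000).round(2))
E
```

```text
188 [115, 115, 117, 118, 118, 117, 117, 118, 119, 118, 119, 117, 117, 116, 117, 116, 115, 114, 114, 114, 116, 117, 115, 118, 116, 117]
189 [118, 118, 118, 117, 116, 118, 118, 119, 110, 102, 98, 101, 109, 111, 116, 119, 118, 115, 117, 115, 115, 115, 114, 115, 114, 115]
190 [116, 116, 116, 118, 118, 120, 111, 87, 70, 61, 57, 54, 60, 74, 87, 104, 115, 118, 117, 116, 116, 116, 115, 116, 116, 114]
191 [117, 116, 116, 118, 116, 91, 67, 60, 58, 58, 55, 56, 55, 58, 65, 75, 96, 112, 117, 115, 114, 115, 116, 116, 115, 115]
192 [117, 118, 121, 117, 92, 50, 25, 32, 46, 58, 60, 57, 57, 58, 60, 51, 52, 85, 113, 118, 116, 116, 116, 116, 115, 115]
193 [115, 113, 116, 104, 70, 35, 26, 28, 30, 34, 41, 44, 47, 42, 33, 29, 28, 70, 108, 118, 115, 115, 116, 115, 116, 116]
194 [112, 114, 111, 93, 62, 34, 27, 27, 31, 38, 44, 45, 44, 40, 34, 29, 27, 46, 90, 115, 117, 115, 116, 114, 116, 115]
195 [113, 115, 104, 78, 59, 46, 32, 28, 40, 44, 44, 44, 43, 43, 39, 33, 29, 33, 71, 111, 121, 119, 118, 118, 118, 117]
196 [118, 120, 107, 75, 58, 57, 44, 38, 42, 44, 45, 47, 46, 46, 45, 38, 38, 46, 70, 100, 112, 114, 11
[... 1704 characters left out ...]
, 89]
198 [88, 90, 176, 180, 179, 180, 182, 182, 181, 183, 183, 183, 183, 183, 183, 182, 181, 179, 179, 177, 89, 89, 89, 89, 90, 88]
199 [89, 177, 181, 183, 181, 183, 182, 182, 183, 182, 181, 181, 183, 182, 183, 182, 181, 181, 182, 182, 179, 89, 90, 89, 90, 89]
200 [178, 182, 182, 182, 181, 183, 183, 183, 182, 183, 182, 183, 182, 182, 183, 183, 182, 182, 182, 183, 183, 180, 178, 89, 88, 89]
201 [182, 183, 182, 182, 183, 181, 183, 182, 181, 183, 182, 182, 184, 182, 183, 183, 182, 181, 183, 182, 182, 183, 181, 177, 88, 90]
[ 4.66994035e-02 -8.98841551e-01  2.34270330e+02]
plate [314.53031339 197.33574055] [ -0.8    5.98 251.06]
fix [315.34009791 190.74568429] [1.6000e-01 2.0000e-01 2.6107e+02]
```

Request:
{"name": "move_arm", "arguments": {
  "rows": "-0.6 1 4 -0.001 0 0; 0 0 4 0 0 0; 0 0 4 0 0 0; 0 0 0 0 0 0; 0 0 0 0 0 0"
}}

```text
time_s: 10.78
ee_pos: [0.4752, -0.1926, 0.3279]
eef_rot: [3.141, -0.0, -1.32]
force: [0.7, 0.5, -2.9]
grip_width: 0.036
```

```bash
python3 - <<'E'
from h import *
plan([.4754,-.1927,.320],-1.3195)
from station import sensors
E
```

```text
t 10.775 pos [ 0.4752 -0.1926  0.3279] rot [ 3.1415e+00 -3.0000e-04 -1.3201e+00] F [ 0.7  0.5 -2.9] w 0.036
delta tool mm [ 0.2 -0.2  7.9] rotvec [ 0.0001 -0.0003 -0.0006] rows 1 per [ 0.2 -0.2  7.9] [ 0.0001 -0.0003 -0.0006]
```

Request:
{"name": "move_arm", "arguments": {
  "rows": "0 0 4 0 0 0; 0 0 4 0 0 0; 0 0 0 0 0 0"
}}

```text
time_s: 11.15
ee_pos: [0.4752, -0.1926, 0.3193]
eef_rot: [3.142, -0.0, -1.32]
force: [-0.2, -0.4, -3.6]
grip_width: 0.036
```

Request:
{"name": "move_arm", "arguments": {
  "rows": "0 0 3 0 0 0; 0 0 3 0 0 0; 0 0 0 0 0 0"
}}

```text
time_s: 11.52
ee_pos: [0.4752, -0.1926, 0.3129]
eef_rot: [3.142, -0.0, -1.32]
force: [0.0, -0.0, -2.8]
grip_width: 0.0358
```

```bash
python3 - <<'E'
from h import *
plan([.4754,-.1927,.300],-1.3195)
from station import sensors,camera
s=camera("scene");
cv2.imwrite("pics/j_s.png",cv2.resize(s["color"][130:200,230:300],None,fx=8,fy=8,interpolation=cv2.INTER_CUBIC))
E
```

```text
t 11.525 pos [ 0.4752 -0.1926  0.3129] rot [ 3.1415e+00 -4.0000e-04 -1.3202e+00] F [ 0.  -0.  -2.8] w 0.0358
delta tool mm [ 0.1 -0.1 12.9] rotvec [ 0.     -0.0004 -0.0007] rows 1 per [ 0.1 -0.1 12.9] [ 0.     -0.0004 -0.0007]
```

View pics/j_s.png

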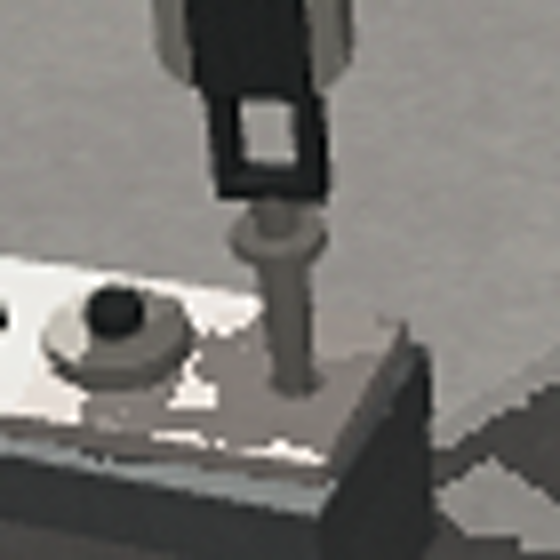

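The point is inside the hole with no contact force. I'll go deeper.

Request:
{"name": "move_arm", "arguments": {
  "rows": "0 0 3 0 0 0; 0 0 3 0 0 0; 0 0 3 0 0 0; 0 0 0 0 0 0"
}}

```text
time_s: 12.08
ee_pos: [0.4751, -0.1926, 0.3034]
eef_rot: [3.141, -0.0, -1.32]
force: [-0.6, 0.2, -2.3]
grip_width: 0.0359
```

Request:
{"name": "move_arm", "arguments": {
  "rows": "0 0 3 0 0 0; 0 0 3 0 0 0; 0 0 0 0 0 0"
}}

```text
time_s: 12.45
ee_pos: [0.4749, -0.1928, 0.2972]
eef_rot: [3.141, -0.001, -1.32]
force: [-1.0, -0.7, -3.8]
grip_width: 0.0355
```

Request:
{"name": "move_arm", "arguments": {
  "rows": "0 0 3 0 0 0; 0 0 3 0 0 0; 0 0 0 0 0 0"
}}

```text
time_s: 12.82
ee_pos: [0.4752, -0.1929, 0.2913]
eef_rot: [-3.141, -0.002, -1.32]
force: [-1.0, -0.7, -4.4]
grip_width: 0.0357
```

Request:
{"name": "move_arm", "arguments": {
  "rows": "0 0 3 0 0 0; 0 0 3 0 0 0; 0 0 0 0 0 0"
}}

```text
time_s: 13.2
ee_pos: [0.4755, -0.193, 0.2852]
eef_rot: [-3.14, -0.002, -1.32]
force: [0.3, -0.6, -3.3]
grip_width: 0.0355
```

Request:
{"name": "move_arm", "arguments": {
  "rows": "0 0 3 0 0 0; 0 0 2 0 0 0; 0 0 0 0 0 0"
}}

```text
time_s: 13.58
ee_pos: [0.4758, -0.1929, 0.2801]
eef_rot: [-3.139, -0.003, -1.32]
force: [0.9, -0.5, -0.4]
grip_width: 0.0357
```

```bash
python3 - <<'E'
from h import *
plan([.4754,-.1927,.2795],-1.3195)
from station import sensors,camera
o=sensors.get_obs();s=camera("scene");c=camera("wrist");pickle.dump((o,c,s),open("w6.pkl","wb"))
cv2.imwrite("pics/k_s.png",cv2.resize(s["color"][130:200,230:300],None,fx=8,fy=8,interpolation=cv2.INTER_CUBIC))
cv2.imwrite("pics/k_w.png",c["color"])
E
```

```text
t 13.575 pos [ 0.4758 -0.1929  0.2801] rot [-3.1390e+00 -2.8000e-03 -1.3202e+00] F [ 0.9 -0.5 -0.4] w 0.0357
delta tool mm [-0.3  0.3  0.6] rotvec [-0.0026 -0.0028 -0.0007] rows 1 per [-0.3  0.3  0.6] [-0.0026 -0.0028 -0.0007]
```

View pics/k_s.png

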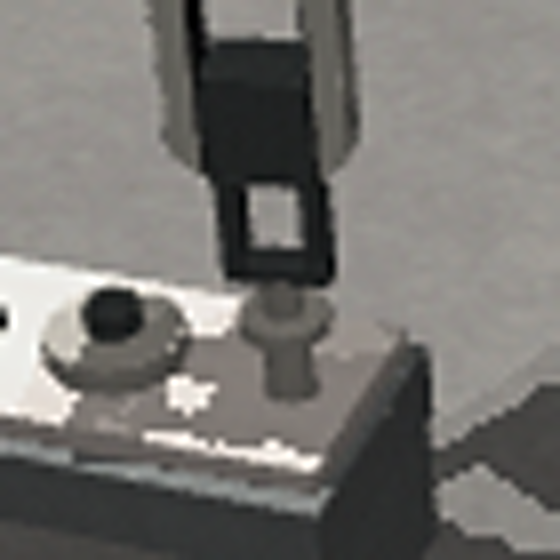

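View pics/k_w.png

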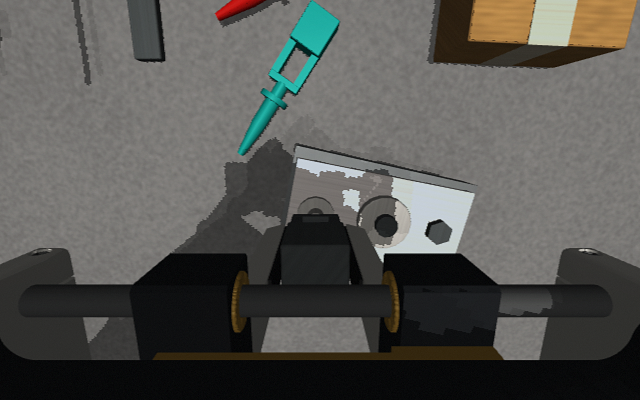

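```bash
python3 - <<'E'
from h import *
o,c,s=pickle.load(open("w6.pkl","rb"));P=cloud(c,o);z=P[...,2]
print((1000*z[192:216:2,304:330:3]).astype(int))
E
```

```text
[[ 89  88  89  89  89  89  91  89  90]
 [ 89  88  89  90  89  89  88  89  90]
 [ 90  89  89 115 116  89  89  88  89]
 [ 89 118 120 121 121 122 119  88  90]
 [117 121 121 121 122 121 122 120  89]
 [121 122 121 122 122 120 122 121 117]
 [122 120 121 120 121 122 121 122 122]
 [121 121 122 121 122 122 120 120 121]
 [120 122 119 123 122 121 122 121 121]
 [122 122 124 129 129 126 121 121 122]
 [120 121 131 135 136 131 123 122 121]
 [138 139 138 138 138 138 137 137 138]]
```

Request:
{"name": "move_arm", "arguments": {
  "rows": "0 0 0 0 0 0; 0 0 0 0 0 0; 0 0 0 0 0 0; 0 0 0 0 0 0; 0 0 0 0 0 0; 0 0 0 0 0 0; 0 0 0 0 0 0; 0 0 0 0 0 0",
  "grip": 1
}}

```text
time_s: 14.68
ee_pos: [0.4756, -0.1928, 0.2801]
eef_rot: [-3.14, -0.002, -1.32]
force: [-0.3, -0.7, 0.1]
grip_width: 0.0938
```

```bash
python3 - <<'E'
from h import *
plan([.4754,-.1927,.33],-1.3195)
from station import sensors,camera
o=sensors.get_obs();s=camera("scene");c=camera("wrist");pickle.dump((o,c,s),open("w7.pkl","wb"))
cv2.imwrite("pics/l_s.png",cv2.resize(s["color"][120:200,220:310],None,fx=7,fy=7,interpolation=cv2.INTER_CUBIC))
cv2.imwrite("pics/l_w.png",c["color"])
E
```

```text
t 14.675 pos [ 0.4756 -0.1928  0.2801] rot [-3.1397e+00 -2.1000e-03 -1.3202e+00] F [-0.3 -0.7  0.1] w 0.0938
delta tool mm [ -0.1   0.1 -49.9] rotvec [-0.0019 -0.0021 -0.0007] rows 1 per [ -0.1   0.1 -49.9] [-0.0019 -0.0021 -0.0007]
```

View pics/l_s.png

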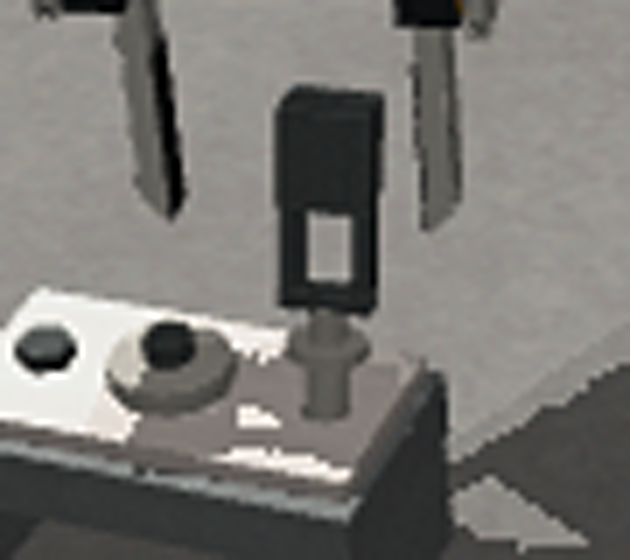

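View pics/l_w.png

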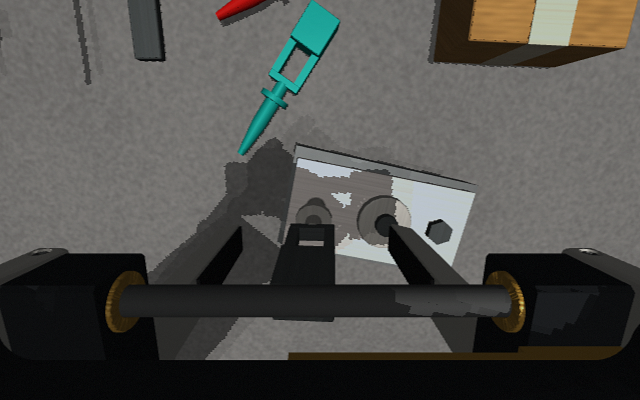

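Released, the pin stands wedged with a slight lean (head at wrist (303,275)) and its collar about 25 mm above the plate. I'll rise clear of it and find its head.

Request:
{"name": "move_arm", "arguments": {
  "rows": "0 0 -15 0 0 0; 0 0 -25 0 0 0; 0 0 -25 0 0 0; 0 0 -10 0 0 0; 0 0 0 0 0 0"
}}

```text
time_s: 15.4
ee_pos: [0.4753, -0.1927, 0.3604]
eef_rot: [-3.138, -0.003, -1.32]
force: [-0.2, -0.1, -0.6]
grip_width: 0.0939
```

```bash
python3 - <<'E'
from h import *
plan([.4754,-.1927,.33],-1.3195)
from station import sensors,camera
o=sensors.get_obs();s=camera("scene");c=camera("wrist");t=camera("top");pickle.dump((o,c,s,t),open("w8.pkl","wb"))
cv2.imwrite("pics/m_w.png",c["color"]);cv2.imwrite("pics/m_t.png",cv2.resize(t["color"][200:280,350:460],None,fx=6,fy=6,interpolation=cv2.INTER_CUBIC))
for n,k in(("w",c),("t",t),("s",s)):
    P=cloud(k,o);x,y,z=np.moveaxis(P,-1,0)
    m=(abs(x-.475)<.06)&(abs(y+.193)<.05)&(z>.19)&(z<.235)
    q=P[m]
    if len(q)>20:
        print(n,len(q),q.mean(0).round(4),"zmax",q[:,2].max().round(4),cv2.minAreaRect(q[:,:2].astype(np.float32)*1000))
        top=q[q[:,2]>np.percentile(q[:,2],99)-.012]
        A=np.c_[top[:,:2],np.ones(len(top))];print("plane",np.linalg.lstsq(A,top[:,2],rcond=None)[0].round(3),top.mean(0).round(4))
E
```

```text
t 15.4 pos [ 0.4753 -0.1927  0.3604] rot [-3.1383 -0.0033 -1.3202] F [-0.2 -0.1 -0.6] w 0.0939
delta tool mm [-0.   0.  30.4] rotvec [-0.0032 -0.0033 -0.0007] rows 1 per [-0.   0.  30.4] [-0.0032 -0.0033 -0.0007]
w 1827 [ 0.4553 -0.1906  0.2115] zmax 0.2202 ((452.43212890625, -191.5691680908203), (31.299623489379883, 37.370323181152344), 14.21599292755127)
plane [ 0.014 -0.047  0.2  ] [ 0.4526 -0.191   0.215 ]
s 205 [ 0.4583 -0.1892  0.2068] zmax 0.2194 ((453.89508056640625, -191.26588439941406), (38.2741813659668, 36.88303756713867), 11.991392135620117)
plane [-0.055 -0.047  0.23 ] [ 0.4554 -0.1907  0.214 ]
```

View pics/m_w.png

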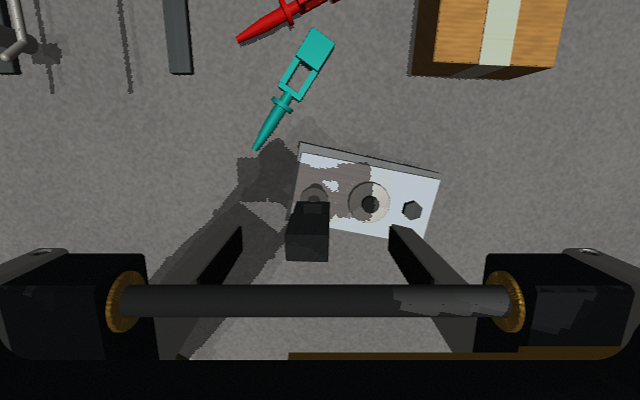

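View pics/m_t.png

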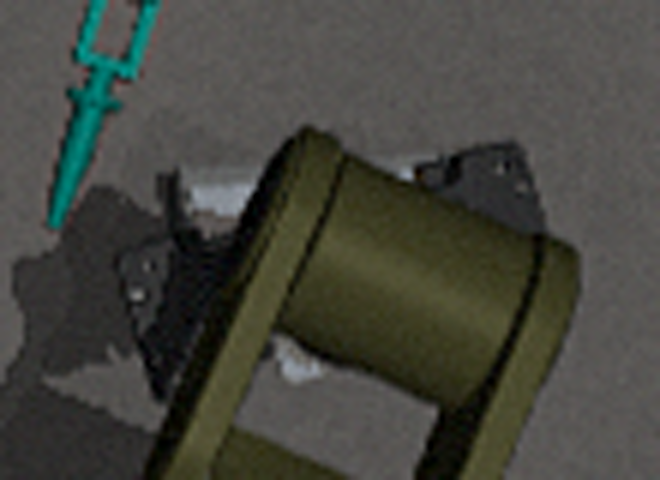

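```bash
python3 - <<'E'
from h import *
o,c,s,t=pickle.load(open("w8.pkl","rb"));P=cloud(c,o)
for i in range(198,266,3): print(i,P[i,307].round(4),c["color"][i,307])
for j in range(282,334,4): print(j,P[248,j].round(4))
E
```

```text
198 [ 0.4694 -0.1854  0.1186] [70 73 75]
201 [ 0.4696 -0.1857  0.1342] [28 29 29]
204 [ 0.468  -0.1863  0.1407] [33 34 31]
207 [ 0.4648 -0.1871  0.1404] [30 30 28]
210 [ 0.461  -0.188   0.1381] [29 30 28]
213 [ 0.4687 -0.187   0.1783] [23 24 23]
216 [ 0.4679 -0.1873  0.1856] [19 19 18]
219 [ 0.4665 -0.1878  0.19  ] [20 20 19]
222 [ 0.4655 -0.1881  0.1956] [20 21 20]
225 [ 0.4646 -0.1885  0.2014] [21 20 19]
228 [ 0.4638 -0.1888  0.2069] [19 20 19]
231 [ 0.4632 -0.1891  0.2129] [21 23 20]
234 [ 0.462  -0.1895  0.2167] [20 21 19]
237 [ 0.4601 -0.19    0.2182] [32 31 29]
240 [ 0.4573 -0.1907  0.2172] [31 31 28]
243 [ 0.4544 -0.1914  0.2161] [31 30 29]
246 [ 0.4515 -0.1921  0.2151] [31 31 28]
249 [ 0.4488 -0.1927  0.2148] [38 38 37]
252 [ 0.4457 -0.1935  0.2136] [36 37 35]
255 [ 0.4432 -0.1941  0.2137] [36 37 35]
258 [ 0.4403 -0.1948  0.213 ] [35 35 33]
261 [ 0.4373 -0.1955  0.2121] [65 66 67]
264 [ 0.3379 -0.2156  0.0011] [101 103 106]
282 [ 0.3542 -0.1703 -0.0005]
286 [ 0.4452 -0.1758  0.2143]
290 [ 0.4465 -0.179   0.2155]
294 [ 0.4474 -0.1821  0.2157]
298 [ 0.4479 -0.1853  0.215 ]
302 [ 0.4489 -0.1885  0.2155]
306 [ 0.4495 -0.1917  0.2149]
310 [ 0.4508 -0.1948  0.2162]
314 [ 0.4514 -0.198   0.2156]
318 [ 0.4524 -0.2011  0.2163]
322 [ 0.4537 -0.2041  0.2175]
326 [ 0.4545 -0.2073  0.2174]
330 [ 3.733e-01 -2.446e-01  2.000e-04]
```

The pin leans about 11–12° toward −x. Its top face is centred at about (0.449,−0.192,0.215), with the high edge near x=0.461. I'll shut the fingers and push down there, following the head as it straightens.

```bash
python3 - <<'E'
from h import *
plan([.463,-.192,.322],-1.3195)
E
```

```text
t 15.55 pos [ 0.4752 -0.1926  0.3591] rot [-3.1401e+00 -1.8000e-03 -1.3202e+00] F [-0.2 -0.1  0.4] w 0.0938
delta tool mm [-3.7 11.7 37. ] rotvec [-0.0015 -0.0018 -0.0007] rows 1 per [-3.7 11.7 37. ] [-0.0015 -0.0018 -0.0007]
```

Request:
{"name": "move_arm", "arguments": {
  "rows": "-3.5 11 0 -0.001 -0.001 0; 0 0 0 0 0 0; 0 0 0 0 0 0; 0 0 0 0 0 0; 0 0 0 0 0 0; 0 0 0 0 0 0; 0 0 0 0 0 0; 0 0 0 0 0 0; 0 0 12 0 0 0; 0 0 12 0 0 0; 0 0 8 0 0 0; 0 0 0 0 0 0",
  "grip": -1,
  "newtons": 40
}}

```text
time_s: 17.05
ee_pos: [0.4624, -0.1917, 0.3224]
eef_rot: [3.139, 0.002, -1.32]
force: [0.8, 0.1, 0.4]
grip_width: 0.0001
```

```bash
python3 - <<'E'
from h import *
plan([.463,-.192,.315],-1.3195)
from station import sensors,camera
o=sensors.get_obs();s=camera("scene");c=camera("wrist")
cv2.imwrite("pics/n_s.png",cv2.resize(s["color"][110:200,220:310],None,fx=6,fy=6,interpolation=cv2.INTER_CUBIC))
cv2.imwrite("pics/n_w.png",c["color"])
E
```

```text
t 17.05 pos [ 0.4624 -0.1917  0.3224] rot [ 3.1390e+00  1.9000e-03 -1.3202e+00] F [0.8 0.1 0.4] w 0.0001
delta tool mm [ 0.5 -0.5  7.4] rotvec [ 0.0026  0.0019 -0.0007] rows 1 per [ 0.5 -0.5  7.4] [ 0.0026  0.0019 -0.0007]
```

View pics/n_s.png

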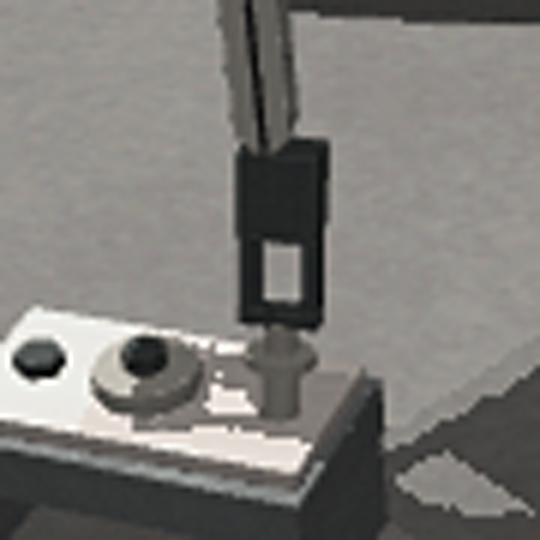

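View pics/n_w.png

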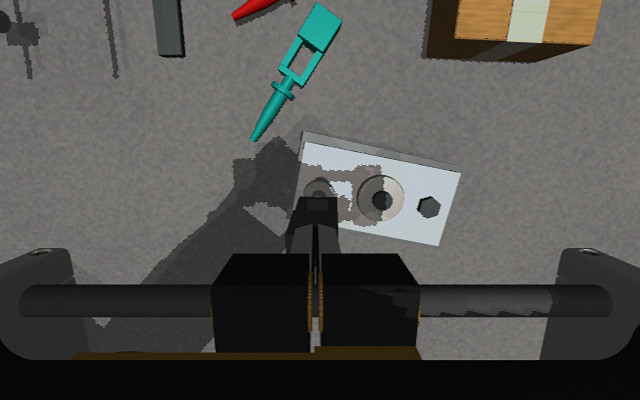

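Request:
{"name": "move_arm", "arguments": {
  "rows": "-3.5 0 3 0.002 0.002 0; 0 0 3 0 0 0; 0 0 2 0 0 0; 0 0 0 0 0 0"
}}

```text
time_s: 17.65
ee_pos: [0.4618, -0.1881, 0.3154]
eef_rot: [-3.14, -0.002, -1.32]
force: [-0.4, -0.1, -0.6]
grip_width: 0.0007
```

Request:
{"name": "move_arm", "arguments": {
  "rows": "0 0 2 0 0 0; 0 -1 2 0 0 0; 0 0 0 0 0 0"
}}

```text
time_s: 18.02
ee_pos: [0.4634, -0.1883, 0.3135]
eef_rot: [-3.136, -0.005, -1.32]
force: [0.7, -0.4, 0.6]
grip_width: 0.0002
```

Request:
{"name": "move_arm", "arguments": {
  "rows": "0 0 3 -0.005 -0.005 0; 0 -1 3 0 0 0; 0 0 0 0 0 0"
}}

```text
time_s: 18.4
ee_pos: [0.4654, -0.1885, 0.3104]
eef_rot: [-3.136, -0.004, -1.32]
force: [0.9, 0.1, 1.3]
grip_width: 0.0002
```

```bash
python3 - <<'E'
from h import *
plan([.463,-.192,.315],-1.3195)
from station import sensors,camera
o=sensors.get_obs();s=camera("scene");c=camera("wrist")
cv2.imwrite("pics/o_s.png",cv2.resize(s["color"][110:200,220:310],None,fx=6,fy=6,interpolation=cv2.INTER_CUBIC))
P=cloud(c,o)
for j in (307,312): 
  for i in range(186,236,4): print(i,j,P[i,j].round(4),c["color"][i,j])
E
```

```text
t 18.4 pos [ 0.4654 -0.1885  0.3104] rot [-3.1362 -0.0042 -1.3203] F [0.9 0.1 1.3] w 0.0002
delta tool mm [ 2.8  3.2 -4.6] rotvec [-0.0054 -0.0042 -0.0008] rows 1 per [ 2.8  3.2 -4.6] [-0.0054 -0.0042 -0.0008]
186 307 [ 0.4772 -0.1776  0.0903] [104 107 112]
190 307 [ 0.4766 -0.1781  0.1087] [82 85 89]
194 307 [ 0.4738 -0.179   0.1143] [75 78 80]
198 307 [ 0.4698 -0.1799  0.1135] [76 80 82]
202 307 [ 0.4698 -0.1803  0.1303] [18 19 17]
206 307 [ 0.4686 -0.1808  0.1401] [19 18 17]
210 307 [ 0.4672 -0.1813  0.1486] [22 21 19]
214 307 [ 0.4703 -0.1811  0.1727] [21 19 18]
218 307 [ 0.4694 -0.1815  0.1803] [22 21 21]
222 307 [ 0.4684 -0.1819  0.1869] [20 19 18]
226 307 [ 0.4748 -0.1809  0.2169] [51 53 54]
230 307 [ 0.475  -0.181   0.2249] [49 52 51]
234 307 [ 0.4749 -0.1812  0.2318] [50 51 53]
186 312 [ 0.4818 -0.1819  0.1098] [58 62 63]
190 312 [ 0.4791 -0.1826  0.1158] [76 80 81]
194 312 [ 0.475  -0.1836  0.1144] [75 78 80]
198 312 [ 0.471  -0.1846  0.1132] [77 80 82]
202 312 [ 0.4713 -0.1846  0.132 ] [20 19 18]
206 312 [ 0.4687 -0.1853  0.1359] [31 31 30]
210 312 [ 0.4644 -0.1864  0.1333] [30 31 29]
214 312 [ 0.4712 -0.1848  0.1725] [25 25 24]
218 312 [ 0.4705 -0.1851  0.1809] [21 21 20]
222 312 [ 0.4694 -0.1853  0.1875] [23 21 19]
226 312 [ 0.4742 -0.1843  0.2123] [35 38 37]
230 312 [ 0.4744 -0.1842  0.2209] [34 33 34]
234 312 [ 0.4744 -0.1843  0.2283] [32 33 33]
```

View pics/o_s.png

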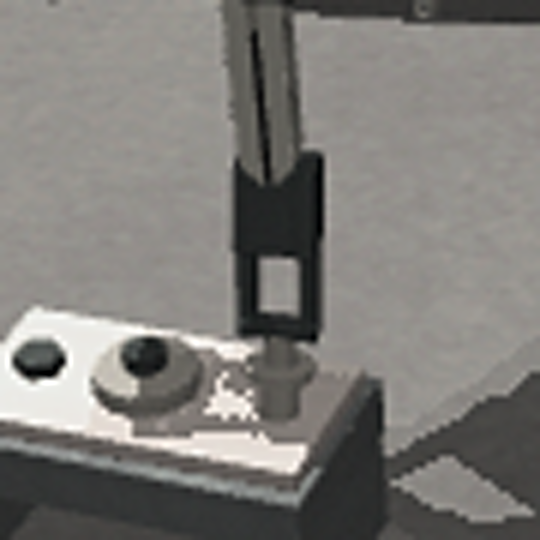

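The pin is going down (collar top now about 0.115) and straightening (lean about 8°). I'll keep pushing without any further sideways shift.

Request:
{"name": "move_arm", "arguments": {
  "rows": "0 0 3 -0.005 -0.004 0; 0 0 3 0 0 0; 0 0 0 0 0 0"
}}

```text
time_s: 18.88
ee_pos: [0.4665, -0.189, 0.3071]
eef_rot: [-3.136, -0.004, -1.32]
force: [1.7, -0.3, 1.2]
grip_width: 0.0004
```

Request:
{"name": "move_arm", "arguments": {
  "rows": "0 0 3 -0.004 -0.003 0; 0 0 3 0 0 0; 0 0 0 0 0 0"
}}

```text
time_s: 19.25
ee_pos: [0.4679, -0.1895, 0.3042]
eef_rot: [-3.134, -0.006, -1.32]
force: [0.3, 0.4, 1.6]
grip_width: 0.0006
```

```bash
python3 - <<'E'
from h import *
plan([.468,-.19,.315],-1.3195)
from station import sensors,camera
o=sensors.get_obs();s=camera("scene");c=camera("wrist")
cv2.imwrite("pics/p_s.png",cv2.resize(s["color"][110:200,220:310],None,fx=6,fy=6,interpolation=cv2.INTER_CUBIC))
cv2.imwrite("pics/p_w.png",c["color"][130:330,220:460])
P=cloud(c,o)
for j in (307,312): 
  for i in range(186,236,4): print(i,j,P[i,j].round(4),c["color"][i,j])
E
```

```text
t 19.25 pos [ 0.4679 -0.1895  0.3042] rot [-3.1339 -0.0059 -1.3203] F [0.3 0.4 1.6] w 0.0006
delta tool mm [  0.6  -0.1 -10.8] rotvec [-0.0077 -0.0059 -0.0007] rows 1 per [  0.6  -0.1 -10.8] [-0.0077 -0.0059 -0.0007]
186 307 [ 0.481  -0.1787  0.0891] [104 108 112]
190 307 [ 0.4796 -0.1793  0.103 ] [82 85 89]
194 307 [ 0.4767 -0.1801  0.1077] [81 84 86]
198 307 [ 0.4728 -0.1811  0.1073] [77 81 82]
202 307 [ 0.4684 -0.1821  0.1052] [56 58 58]
206 307 [ 0.4704 -0.1821  0.1294] [23 22 21]
210 307 [ 0.4675 -0.1829  0.1324] [18 20 18]
214 307 [ 0.4642 -0.1837  0.1333] [16 16 15]
218 307 [ 0.4722 -0.1826  0.1741] [20 20 18]
222 307 [ 0.4711 -0.183   0.1807] [20 21 20]
226 307 [ 0.4776 -0.1819  0.211 ] [51 53 54]
230 307 [ 0.4779 -0.182   0.2196] [49 51 53]
234 307 [ 0.4773 -0.1823  0.225 ] [49 51 51]
186 312 [ 0.4824 -0.1836  0.0895] [ 94  97 100]
190 312 [ 0.4817 -0.1838  0.1082] [76 80 82]
194 312 [ 0.478  -0.1848  0.1085] [75 79 79]
198 312 [ 0.4741 -0.1858  0.1078] [77 80 82]
202 312 [ 0.4734 -0.186   0.1223] [38 39 39]
206 312 [ 0.4714 -0.1865  0.1293] [34 33 31]
210 312 [ 0.468  -0.1873  0.13  ] [32 32 29]
214 312 [ 0.4639 -0.1884  0.1279] [22 22 21]
218 312 [ 0.4727 -0.1863  0.1728] [20 21 18]
222 312 [ 0.4721 -0.1865  0.1811] [21 21 19]
226 312 [ 0.4768 -0.1853  0.206 ] [36 37 38]
230 312 [ 0.477  -0.1853  0.2145] [35 35 35]
234 312 [ 0.4771 -0.1853  0.2223] [30 32 32]
```

View pics/p_s.png

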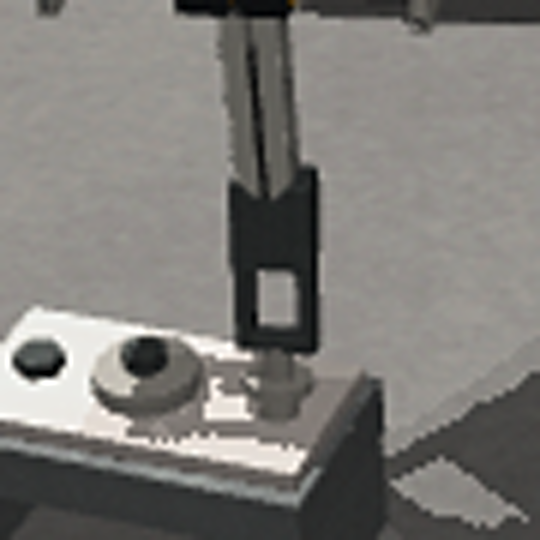

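View pics/p_w.png

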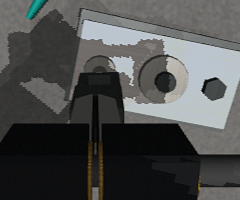

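Request:
{"name": "move_arm", "arguments": {
  "rows": "0 0 3 -0.006 -0.005 0; 0 0 3 0 0 0; 0 0 3 0 0 0; 0 0 0 0 0 0"
}}

```text
time_s: 19.85
ee_pos: [0.4699, -0.1903, 0.3002]
eef_rot: [-3.131, -0.008, -1.32]
force: [1.1, -0.5, 1.1]
grip_width: 0.0002
```

Request:
{"name": "move_arm", "arguments": {
  "rows": "0 0 3 -0.005 -0.004 0; 0 0 3 0 0 0; 0 0 3 0 0 0; 0 0 0 0 0 0"
}}

```text
time_s: 20.35
ee_pos: [0.4721, -0.1911, 0.2965]
eef_rot: [-3.126, -0.012, -1.32]
force: [1.4, -0.6, 2.4]
grip_width: 0.0003
```

```bash
python3 - <<'E'
from h import *
plan([.4755,-.193,.292],-1.3195)
from station import sensors,camera
o=sensors.get_obs();s=camera("scene");c=camera("wrist")
cv2.imwrite("pics/q_s.png",cv2.resize(s["color"][110:200,220:310],None,fx=6,fy=6,interpolation=cv2.INTER_CUBIC))
P=cloud(c,o)
for j in (307,312): 
  for i in range(182,236,4): print(i,j,P[i,j].round(4),c["color"][i,j])
E
```

```text
t 20.35 pos [ 0.4721 -0.1911  0.2965] rot [-3.1257 -0.0118 -1.3202] F [ 1.4 -0.6  2.4] w 0.0003
delta tool mm [ 2.6 -2.7  4.6] rotvec [-0.0159 -0.0119 -0.0006] rows 1 per [ 2.6 -2.7  4.6] [-0.0159 -0.0119 -0.0006]
182 307 [ 0.4924 -0.1799  0.0887] [107 110 114]
186 307 [ 0.4887 -0.1809  0.0897] [104 106 110]
190 307 [ 0.4847 -0.1818  0.0896] [108 111 116]
194 307 [ 0.483  -0.1824  0.101 ] [77 81 82]
198 307 [ 0.4787 -0.1835  0.0986] [80 83 84]
202 307 [ 0.4749 -0.1844  0.0988] [77 81 83]
206 307 [ 0.4751 -0.1846  0.1167] [20 19 19]
210 307 [ 0.4725 -0.1853  0.1211] [34 34 32]
214 307 [ 0.4688 -0.1862  0.1206] [33 34 31]
218 307 [ 0.4769 -0.1848  0.1636] [22 21 19]
222 307 [ 0.476  -0.1851  0.1711] [19 20 19]
226 307 [ 0.4828 -0.1839  0.2035] [52 55 56]
230 307 [ 0.4824 -0.1841  0.2102] [51 54 54]
234 307 [ 0.4825 -0.1841  0.2181] [49 53 53]
182 312 [ 0.4937 -0.1847  0.0891] [106 108 113]
186 312 [ 0.4899 -0.1856  0.09  ] [108 110 115]
190 312 [ 0.4874 -0.1862  0.0983] [45 46 46]
194 312 [ 0.4839 -0.1871  0.0998] [79 85 86]
198 312 [ 0.4799 -0.1882  0.0988] [81 86 87]
202 312 [ 0.4774 -0.1888  0.1052] [45 46 47]
206 312 [ 0.4765 -0.189   0.118 ] [19 18 19]
210 312 [ 0.4737 -0.1897  0.1213] [31 31 31]
214 312 [ 0.4698 -0.1906  0.1202] [32 32 30]
218 312 [ 0.4783 -0.1884  0.1653] [20 19 19]
222 312 [ 0.4771 -0.1886  0.1719] [19 18 18]
226 312 [ 0.482  -0.1873  0.1983] [36 38 39]
230 312 [ 0.4822 -0.1872  0.2074] [35 36 37]
234 312 [ 0.4818 -0.1873  0.2136] [33 33 35]
```

View pics/q_s.png

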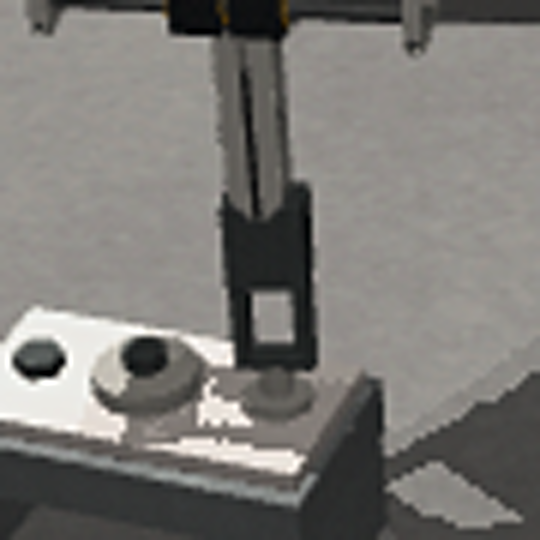

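Request:
{"name": "move_arm", "arguments": {
  "rows": "0 0 4 -0.012 -0.01 0; 0 0 4 0 0 0; 0 0 4 0 0 0; 0 0 0 0 0 0"
}}

```text
time_s: 20.95
ee_pos: [0.4761, -0.1924, 0.2941]
eef_rot: [-3.12, -0.015, -1.32]
force: [-0.5, 1.0, -0.5]
grip_width: 0.0005
```

Request:
{"name": "move_arm", "arguments": {
  "rows": "0 0 5 -0.005 -0.005 0; 0 0 6 0 0 0; 0 0 6 0 0 0; 0 0 6 0 0 0"
}}

```text
time_s: 21.45
ee_pos: [0.4851, -0.1938, 0.2918]
eef_rot: [-3.086, -0.035, -1.32]
force: [-0.7, 10.3, 52.1]
grip_width: 0.0002
```

```bash
python3 - <<'E'
from h import *
plan([.4755,-.193,.292],-1.3195)
from station import sensors,camera
o=sensors.get_obs();s=camera("scene");c=camera("wrist")
cv2.imwrite("pics/r_s.png",cv2.resize(s["color"][110:200,220:310],None,fx=6,fy=6,interpolation=cv2.INTER_CUBIC))
P=cloud(c,o)
for j in (307,312): 
  for i in range(182,236,4): print(i,j,P[i,j].round(4))
E
```

```text
t 21.45 pos [ 0.4851 -0.1938  0.2918] rot [-3.086  -0.0354 -1.3199] F [-0.7 10.3 52.1] w 0.0002
delta tool mm [-3.2  9.  -0.9] rotvec [-0.0556 -0.0354  0.0005] rows 1 per [-3.2  9.  -0.9] [-0.0556 -0.0354  0.0005]
182 307 [ 0.515  -0.1851  0.0897]
186 307 [ 0.5112 -0.1861  0.0902]
190 307 [ 0.5073 -0.1871  0.0897]
194 307 [ 0.5035 -0.188   0.09  ]
198 307 [ 0.4995 -0.189   0.0891]
202 307 [ 0.4958 -0.19    0.0898]
206 307 [ 0.4926 -0.1907  0.0941]
210 307 [ 0.489  -0.1916  0.0953]
214 307 [ 0.4854 -0.1925  0.0964]
218 307 [ 0.4842 -0.1927  0.1084]
222 307 [ 0.4828 -0.1929  0.1179]
226 307 [ 0.4998 -0.1878  0.1992]
230 307 [ 0.4995 -0.1878  0.2075]
234 307 [ 0.4989 -0.1879  0.2136]
182 312 [ 0.5162 -0.1899  0.0899]
186 312 [ 0.5123 -0.1909  0.089 ]
190 312 [ 0.5085 -0.1918  0.0891]
194 312 [ 0.5047 -0.1928  0.09  ]
198 312 [ 0.5009 -0.1938  0.09  ]
202 312 [ 0.4969 -0.1948  0.0895]
206 312 [ 0.4929 -0.1958  0.0892]
210 312 [ 0.4902 -0.1963  0.0955]
214 312 [ 0.4864 -0.1973  0.0955]
218 312 [ 0.483  -0.1981  0.098 ]
222 312 [ 0.4838 -0.1973  0.1177]
226 312 [ 0.4996 -0.1912  0.1954]
230 312 [ 0.4993 -0.191   0.2038]
234 312 [ 0.4982 -0.1912  0.2087]
```

View pics/r_s.png

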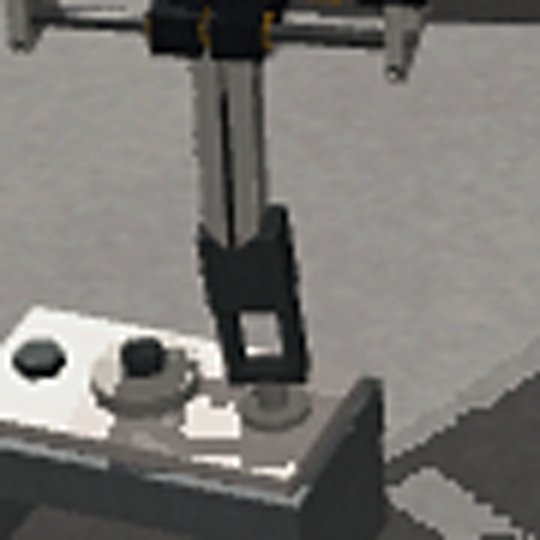

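The collar is at 0.095–0.096, which is down on the plate, and the push reads 52 N. I'll stop, back off and inspect.

Request:
{"name": "move_arm", "arguments": {
  "rows": "0 0 -5 0 0 0; 0 0 -10 -0.03 -0.02 0; 0 0 -15 -0.02 -0.015 0; 0 0 -20 0 0 0; 0 0 -20 0 0 0; 0 0 -20 0 0 0; 0 0 0 0 0 0"
}}

```text
time_s: 22.42
ee_pos: [0.4821, -0.1932, 0.3783]
eef_rot: [3.133, 0.01, -1.319]
force: [-0.2, -0.1, -0.7]
grip_width: 0.0007
```

```bash
python3 - <<'E'
from h import *
plan([.4755,-.193,.292],-1.3195)
from station import sensors,camera
o=sensors.get_obs();s=camera("scene");c=camera("wrist");pickle.dump((o,c,s),open("w9.pkl","wb"))
cv2.imwrite("pics/s_s.png",cv2.resize(s["color"][110:200,220:310],None,fx=6,fy=6,interpolation=cv2.INTER_CUBIC))
cv2.imwrite("pics/s_w.png",cv2.resize(c["color"][130:280,250:450],None,fx=4,fy=4,interpolation=cv2.INTER_CUBIC))
E
```

```text
t 22.425 pos [ 0.4821 -0.1932  0.3783] rot [ 3.1333  0.0097 -1.3191] F [-0.2 -0.1 -0.7] w 0.0007
delta tool mm [-1.   5.6 86.3] rotvec [0.0083 0.0097 0.0005] rows 2 per [-0.5  2.8 43.2] [0.0041 0.0049 0.0002]
```

View pics/s_s.png

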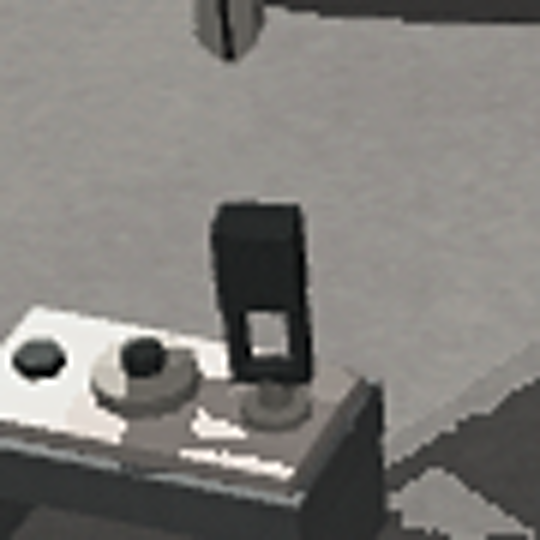

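View pics/s_w.png

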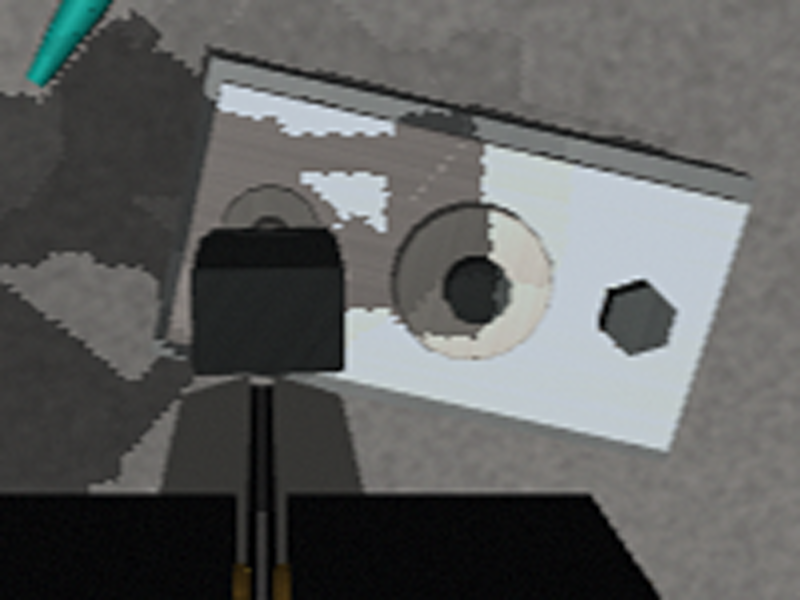

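```bash
python3 - <<'E'
from h import *
o,c,s=pickle.load(open("w9.pkl","rb"));P=cloud(c,o);x,y,z=np.moveaxis(P,-1,0)
v,u=np.mgrid[0:400,0:640]
m=(u>298)&(u<336)&(v>198)&(v<222)&(z>.18)&(z<.21);q=P[m];q0=q[abs(q[:,2]-np.median(q[:,2]))<.004]
A=np.c_[q0[:,:2],np.ones(len(q0))];k=np.linalg.lstsq(A,q0[:,2],rcond=None)[0];print("head top",q0.mean(0).round(4),"slopes deg",np.degrees(k[:2]).round(2),cv2.minAreaRect(q0[:,:2].astype(np.float32)*1000))
m=(u>290)&(u<340)&(v>174)&(v<188)&(z>.0925)&(z<.11);q=P[m];print("collar",len(q),q.mean(0).round(4),np.percentile(q[:,2],[10,50,90]).round(4))
box=(u>285)&(u<445)&(v>138)&(v<250)
pl=box&(z>.085)&(z<.0935); st=box&(z>.07)&(z<.0845)
for n,m in(("plate",pl),("both",pl|st)): print(n,m.sum(),P[m].mean(0).round(4),cv2.minAreaRect(P[m][:,:2].astype(np.float32)*1000))
E
```

```text
head top [ 0.4777 -0.194   0.1956] slopes deg [ 0.14 -0.13] ((477.61358642578125, -194.0478515625), (22.040786743164062, 33.78410720825195), 14.894644737243652)
collar 192 [ 0.4864 -0.1912  0.0971] [0.0955 0.0966 0.0982]
plate 5682 [ 0.4868 -0.2619  0.0907] ((479.7843017578125, -253.5620880126953), (85.6020278930664, 170.55331420898438), 1.4945826530456543)
both 7177 [ 0.4884 -0.258   0.0886] ((479.3819580078125, -253.52613830566406), (100.37999725341797, 180.4647216796875), 1.9758418798446655)
```

Request:
{"name": "move_arm", "arguments": {
  "rows": "0 0 -20 0 0 0; 0 0 -20 0 0 0; 0 0 0 0 0 0; 0 0 0 0 0 0"
}}

```text
time_s: 23.02
ee_pos: [0.482, -0.1934, 0.4115]
eef_rot: [3.124, 0.017, -1.319]
force: [-0.1, 0.2, 0.4]
grip_width: 0.0007
```

```bash
python3 - <<'E'
from h import *
from station import sensors,camera
a=pickle.load(open("a.pkl","rb"))["scene"]
s=camera("scene");cv2.imwrite("pics/t_s.png",s["color"])
hs=lambda im:cv2.cvtColor(im,cv2.COLOR_BGR2HSV)
for n,(r,lo,hi) in dict(bin=((195,290,250,325),(22,120,60),(35,255,255)),carton=((130,210,205,270),(5,60,60),(22,255,255)),tape=((450,505,200,250),(5,60,60),(22,255,255)),barhead=((390,415,180,222),(0,0,0),(180,255,60))).items():
    for im in(a,s):
        m=cv2.inRange(hs(im["color"][r[2]:r[3],r[0]:r[1]] if n=='bin' or n=='tape' or n=='carton' or n=='barhead' else 0),lo,hi)
        M=cv2.moments(m,True);print(n,int(M['m00']),round(M['m10']/M['m00']+r[0],1),round(M['m01']/M['m00']+r[2],1))
o=sensors.get_obs();print(o["time_s"],np.round(o["force"],1),np.round(o["ee_pos"],3))
E
```

```text
bin 4073 244.6 287.3
bin 4325 244.3 287.2
carton 2745 171.4 238.7
carton 2801 172.0 238.7
tape 1186 476.7 227.1
tape 1190 476.6 227.1
barhead 350 401.9 205.1
barhead 349 401.9 205.1
23.075 [-0.  -0.6  0.2] [ 0.482 -0.193  0.412]
```

View pics/t_s.png

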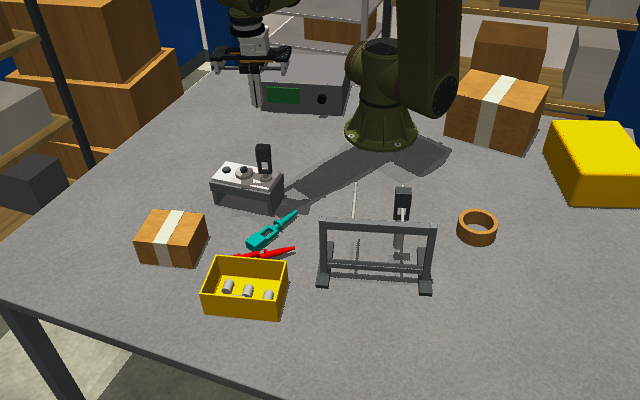

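The pin stands upright in the plate at (263,160). The bar (402,200), carton, bin and tape are where they were at the start. I'm handing in.

```bash
python3 -c "
from station import ctrl
print(ctrl.hand_in())"
```

```text
the job is handed in; nothing more can be done
None
```

I lifted the pin about 24 mm, slid it off its peg and put its point about 44 mm into the holes. I let go with the collar about 25 mm above the plate, where it stood wedged at about 11–12°, then pushed it home with the shut fingers. The job was handed in at about 23 s.

**Last checks:**
- The pin's head top is level and 195.6 mm high, against 195 mm nominal.
- The collar top is at about 96.6 mm, against 96 mm nominal, so it is down on the plate.
- The plate reads about 0.5° from the stand's line; it started 2.9° out.
- The carton, bin, tape roll and bar show no shift of more than about half a pixel. The robot was clear of everything at hand-in.

**Not as clean:**
- The last push read 52 N through the fingertips once the collar bottomed, with the tool tilted about 4°, before I backed off. That is under the 120 N wrist limit. The 40 N limit is for the arm and gripper body, which did not touch the pin.
- The red and turquoise look-alikes toppled before my second picture at 2.3 s. The arm stayed well above them, so I take it they fell on their own, but I didn't see it happen.

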